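Load the statuettes into the delivery tray and lock them with the keeper rod

TASK

Take the unpainted grey statuette out of the delivery tray and stand it wholly on the cork mat, and stand every painted statuette fully down in a slot of its own in the tray. Only then lock the load: slide the red-handled keeper rod through both brass eyelets until its handle meets the first one, and let go. Leave the brush jar and the paint tins where they are.

Things in the scene. Friction and masses are not known exactly. Their poses are not given: they have to be found in the camera images.
- figure_rose: painted statuette with a rose-pink cloak and skin-coloured head on a dark wooden plinth, 119 mm tall, 250 g. Origin: centre of the plinth's underside; z up; x along the plinth's long side. Plinth 64 (x) x 36 (y) x 24 mm high; above it a narrow skirt (30 mm across); the cloak is a flat-sided block 30 x 30 mm from 55 to 97 mm height, good to grip; head above, to 119 mm. May be absent.
- figure_blue: painted statuette with a dark blue cloak and skin-coloured head on a dark wooden plinth, 119 mm tall, 250 g. Origin: centre of the plinth's underside; z up; x along the plinth's long side. Plinth 64 (x) x 36 (y) x 24 mm high; above it a narrow skirt (30 mm across); the cloak is a flat-sided block 30 x 30 mm from 55 to 97 mm height, good to grip; head above, to 119 mm. May be absent.
- figure_green: painted statuette with a green cloak and skin-coloured head on a dark wooden plinth, 119 mm tall, 250 g. Origin: centre of the plinth's underside; z up; x along the plinth's long side. Plinth 64 (x) x 36 (y) x 24 mm high; above it a narrow skirt (30 mm across); the cloak is a flat-sided block 30 x 30 mm from 55 to 97 mm height, good to grip; head above, to 119 mm. May be absent.
- figure_ochre: painted statuette with an ochre-yellow cloak and skin-coloured head on a dark wooden plinth, 119 mm tall, 250 g. Origin: centre of the plinth's underside; z up; x along the plinth's long side. Plinth 64 (x) x 36 (y) x 24 mm high; above it a narrow skirt (30 mm across); the cloak is a flat-sided block 30 x 30 mm from 55 to 97 mm height, good to grip; head above, to 119 mm. May be absent.
- blank_a: unpainted, all clay-grey statuette of the same shape, size and frame as the painted ones; if present (exactly one of the three is) it starts standing in slot 0 of the tray.
- blank_b: unpainted, all clay-grey statuette of the same shape, size and frame as the painted ones; if present (exactly one of the three is) it starts standing in slot 1 of the tray.
- blank_c: unpainted, all clay-grey statuette of the same shape, size and frame as the painted ones; if present (exactly one of the three is) it starts standing in slot 3 of the tray.
- tray: fixed pale wooden delivery tray: block 100 (x) x 216 (y) x 30 mm high with four slots in a row along its y, each 68 (x) x 40 (y) x 22 mm deep, 48 mm apart; a brass eyelet plate stands at each end (8 mm thick, 30 wide, top at 62 mm). Origin: centre of its underside.
- slot0 (a point): centre of the floor of slot 0 (8 mm above the table; tray's axes; slot 0 is the +y end), where a statuette's origin belongs
- slot1 (a point): centre of the floor of slot 1 (8 mm above the table; tray's axes; slot 0 is the +y end), where a statuette's origin belongs
- slot2 (a point): centre of the floor of slot 2 (8 mm above the table; tray's axes; slot 0 is the +y end), where a statuette's origin belongs
- slot3 (a point): centre of the floor of slot 3 (8 mm above the table; tray's axes; slot 0 is the +y end), where a statuette's origin belongs
- eye_left (a point): centre of the 14 mm round hole of the eyelet plate at the tray's +y end, 46 mm above the table, 27 mm to the tray's -x side of the slot centres; the hole runs along the tray's y through the 8 mm plate
- eye_right (a point): centre of the 14 mm round hole of the eyelet plate at the tray's -y end, 46 mm above the table, 27 mm to the tray's -x side of the slot centres; the hole runs along the tray's y through the 8 mm plate
- rod: keeper rod: steel tube 8 mm in diameter, 236 mm long, fixed in a red square handle 18 x 18 x 70 mm. Origin: on the rod's axis at the handle's front face (9 mm above the table when lying); x along the rod to its tip; handle from x = -70 mm to 0. It may be threaded from either end of the tray. 130 g, balanced near the handle's front end.
- rod_tip (a point): rounded far end of the keeper rod, 236 mm from its origin
- mat: fixed round cork mat, 130 mm in diameter, 4 mm thick; origin: centre of its underside
- brush_jar: glass jar with turquoise lower half holding brushes, 72 mm in diameter, 240 mm tall with brushes; origin: centre of underside. Leave alone.
- tin_black: small open paint tin with black paint, 64 mm in diameter, 45 mm tall; origin: centre of underside. Leave alone.
- tin_red: small open paint tin with red paint, 64 mm in diameter, 45 mm tall; origin: centre of underside. Leave alone.
Things that resemble listed ones, but are neither listed nor needed, are in the scene too. Of the things shaped like the mat, the cork one is meant.

How it is judged:
By the outcome, as a careful person would: the job done as asked, in the order asked, and still so for the second after the job is handed in, with the robot touching nothing.
Of figure_rose, figure_blue, figure_green, figure_ochre only 2 to 4 are there at a start; the rules pass over those that are not, and their reading is None.
Of blank_a, blank_b, blank_c only 1 to 1 are there at a start; the rules pass over those that are not, and their reading is None.
At some moment in a run one of figure_rose, figure_blue, figure_green, figure_ochre, rod may be knocked a few centimetres aside while the robot is not near it.
Once in a run the grip may slacken for a moment while it holds something.
It also fails if it takes over 210 s, if anything falls off the work surface, if the arm or the gripper's body presses on something with over 40 N, if the wrist force passes 120 N, or if a joint passes its speed limit or range.

ROBOT

A 7-joint arm with a two-finger parallel gripper is mounted at the origin on the work surface. World frame = base frame: x ahead of the robot, y to its left, z up, the work surface at z = 0. Lengths are in m, angles in rad, forces in N, time in s.
With the tool pointing down it reaches from about 0.4 to 0.85 m from the base axis. Payload 4.5 kg.
Tool frame: the origin (TCP) lies between the finger pads; the fingertips stand r.tip_reach ahead of it and the grasp point (between the pads) lies 3 mm ahead of it (r.tip_reach is the distance from the TCP to the fingertips, in m); z points along the fingers, y is the line along which they close (so a half turn about z gives the same grasp; the last joint's range is limited). The gripper opens to 88 mm and grips with 3 to 60 N. Pads are 18 mm wide; open, the fingers measure 123 mm over their backs; the gripper's body (75 mm by 187 mm) begins 45 mm behind the grasp point.
Start: joints at [1.172, 0.689, -0.195, 1.565, 0.157, 0.902, -0.215], TCP at [0.262, -0.567, 0.228] pointing down, gripper open.
Joint ranges: [-3.01, 3.01], [-0.46, 2.08], [-1.47, 1.51], [0.13, 2.56], [-1, 4.14], [0.04, 2.09], [-2.66, 2.66]. Speed limits (rad/s): [2.57, 2.57, 3.14, 3.14, 3.14, 3.14, 3.14].

INTERFACE

Orientations are given as a unit quaternion [x, y, z, w].
In Python, from plant import r gives the robot as it stands.
- The arm moves only by the tool step_arm, never from a script. Its argument "motion" is a list of rows, each an object with "dp": the shift along the tool's x, y, z in mm, a list of three; "twist": the turn, a rotation vector about the tool's x, y, z in rad, a list of three; "hand": the opening, from -1 (shut) to 1 (fully open). In form: [{"dp": [dx, dy, dz], "twist": [rx, ry, rz], "hand": hand}, ...]. A call has 1 to 5 rows; each row is the pose to reach, as a shift and turn from the pose commanded when the call began, along the tool's axes at that moment; what a row does not reach only later rows make up. A row lasts 1/8 s, in which the tool goes at most 62.5 mm and 10.7 degrees, less where a joint would pass 70% of its speed; a pose out of reach is approached as far as the arm can. A call with a gripper value outside its range is refused whole. The fingers move at their own pace and stop on an object; "force" is the grip in N (left out, the last holds). Time passes only in rows, so rows that repeat a pose let the fingers close. It gives the time, the measured TCP pose, the force, the opening and the grip force at its end, in the units of the state.
- r.get_state(): the state, without advancing time (a new reading comes with each control period).
- r.snapshot(name): name is "scene" or "top"; returns a dict with "pixels" (384x512x3 uint8, red, green, blue), "depth" (384x512 float32, m along the optical axis (not along the pixel's ray), 0 where there is no reading), "fx", "fy", "cx", "cy" (pixels), "D" ([k1, k2, p1, p2, k3] as OpenCV has them; the pictures are not rectified), "xyz" and "orientation" of the camera in the world. Camera axes: x right, y down, z forward; pixel columns grow to the right and rows downward; lengths in m; the calibration is good to about 2 mm. A picture is of the moment at which its call begins.
- r.finish_job(): hands the job in; it is judged then, once.
Trained networks look in the newest picture that a camera, given by its name, has taken for a name from the list of things; names that differ only in an ending like _2 or _b are one class to them, and where a whole thing is asked for, a point or a joint stands for the part that bears it (a point fixed in the world has none). Each returns a list of dicts, best first, with "score" (0 to 1); they miss things now and then, are a little off and sometimes report something else, mostly with a low value. They report only what shows in the picture. A call takes as long as a camera call. They do not tell look-alikes from the thing itself.
- r.search_frame(camera, thing): "at" ([x, y, z] in m, in the coordinates of the camera as it stood for that picture, good to about 4 mm: the middle of the surface that is visible of it).
The state is a dict: "clock": time; "q": joint angles; "qd": joint speeds; "joint_torque": joint torques, N m; "tool_pos": TCP position; "eef_rot": TCP orientation; "contact_force": force on the tool from outside, world axes, zero at the start; "moment": the same for the moment, N m; "opening": opening from 0.0 (shut) to 1.0 (fully open); "finger_force": force on a finger pad.
Only numpy, scipy, OpenCV 4.12 (cv2) and the standard library are available. Lean on these libraries where they do the work, as an engineer would, in place of code of your own. Each camera call takes 0.05 s, during which the arm holds its last target. There are 200 camera calls.

## Working session

There is one attempt and no reset: what is moved stays moved. The work goes in short steps, Python scripts to look and compute and a tool call to move; the robot and the scene stay as the last step left them, time stands still between calls to the robot, and variables do not carry over. Pictures are saved under pics/ and viewed, at most 14 in all, crops included, and the job is handed in when it is done.

Besides the shell and the picture viewer there is one more tool, called after "Emit:" as name(argument=value, ...), one argument or row to a line, values as JSON. step_arm: Moves the arm, as the interface text tells. Its arguments: {"type":"object","properties":{"motion":{"type":"array"},"force":{"type":"number"}},"required":["motion"]}

```bash
ls; mkdir -p pics
python3 - <<'E'
from plant import r
import cv2,numpy as np
s=r.get_state();print({k:np.round(v,3) for k,v in s.items()},r.tip_reach)
for n in("scene","top"):
    d=r.snapshot(n);cv2.imwrite(f"pics/{n}0.png",cv2.resize(d["pixels"][:,:,::-1],None,fx=1.5,fy=1.5,interpolation=cv2.INTER_CUBIC))
    print(n,[d[k] for k in("fx","fy","cx","cy","D","xyz","orientation")])
E
```

```text
pics
{'clock': np.float64(0.0), 'q': array([ 1.172,  0.69 , -0.195,  1.566,  0.157,  0.902, -0.215]), 'qd': array([-0.   ,  0.   , -0.   , -0.   ,  0.001,  0.001,  0.001]), 'joint_torque': array([ 1.0000e-03, -5.2757e+01, -1.2670e+00, -1.5343e+01, -5.3000e-02,
        7.0000e-03,  0.0000e+00]), 'tool_pos': array([ 0.262, -0.567,  0.227]), 'eef_rot': array([ 0.977,  0.215, -0.   , -0.001]), 'contact_force': array([0.057, 0.31 , 0.069]), 'moment': array([-0.065,  0.004, -0.036]), 'finger_force': np.float64(0.0), 'opening': np.float64(1.0)} 0.022
scene [430.90354646751643, 430.90354646751643, 256.8783025794452, 198.91098786378726, array([0.01295035, 0.        , 0.        , 0.        , 0.        ]), array([ 1.58557481, -0.44302911,  1.11080875]), array([ 0.74884473,  0.53301231, -0.22566946, -0.32280451])]
top [449.77384608042337, 449.77384608042337, 251.26936505120165, 192.6446777627814, array([-0.01494677,  0.        ,  0.        ,  0.        ,  0.        ]), array([ 0.4559638 , -0.06863978,  1.38946623]), array([ 0.71505944, -0.69836209,  0.02237752, -0.02190053])]
```

View pics/scene0.png

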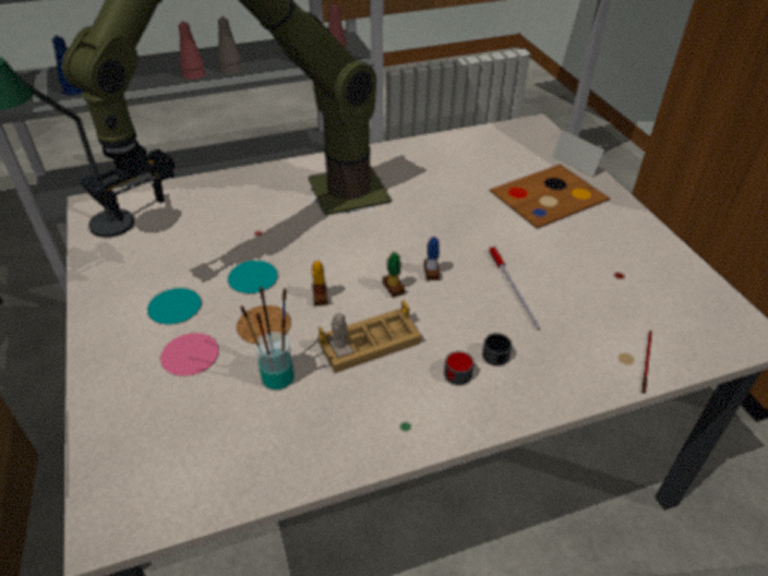

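View pics/top0.png

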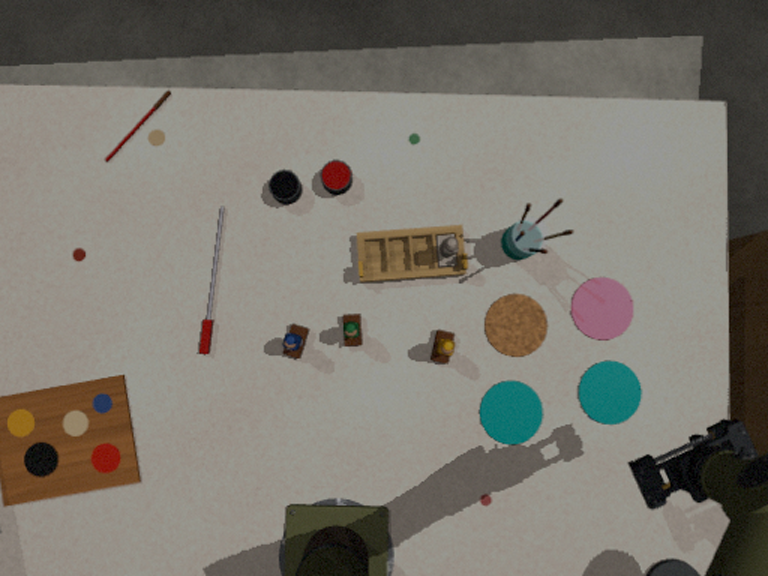

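The scene shows ochre, green and blue figures (no rose on the table). The blank stands at the right end of the tray (top view px ~450,247) and the cork mat is at (516,325). The rod lies at the left, with its red handle at (205,337) and its tip at (222,208). Next I measure these in world coordinates.

```bash
cat > h.py <<'E'
from plant import r
import cv2,numpy as np
from scipy.spatial.transform import Rotation as R
def snap(n):
    d=r.snapshot(n);h,w=d["depth"].shape
    K=np.array([[d["fx"],0,d["cx"]],[0,d["fy"],d["cy"]],[0,0,1]])
    v,u=np.mgrid[:h,:w]
    n2=cv2.undistortPoints(np.dstack([u,v]).reshape(-1,1,2).astype(float),K,d["D"]).reshape(h,w,2)
    z=d["depth"];c=np.dstack([n2[...,0]*z,n2[...,1]*z,z])
    P=c@R.from_quat(d["orientation"]).as_matrix().T+d["xyz"]
    P[z==0]=np.nan
    hsv=cv2.cvtColor(d["pixels"],cv2.COLOR_RGB2HSV)
    d.update(P=P,hsv=hsv,n2=n2);return d
def find(d,cam,name):
    M=R.from_quat(d["orientation"]).as_matrix()
    return [(round(o["score"],2),np.round(M@np.array(o["at"])+d["xyz"],4)) for o in r.search_frame(cam,name)]
def rect(P,m):
    """oriented rectangle of masked points in xy: centre, sides, yaw of long side (deg)"""
    p=P[m][:,:2].astype(np.float32);c,(w,h),a=cv2.minAreaRect(p*1000)
    if w<h:w,h,a=h,w,a+90
    return np.round(c,1),np.round((w,h),1),round((a+90)%180-90,1),m.sum()
def go(x,y,z,yaw=None):
    """move (tool axes, mm, rad) to world TCP xyz in m with tool down and tool-x at yaw (deg, mod 180)"""
    s=r.get_state();A=R.from_quat(s["eef_rot"]);p=s["tool_pos"]
    cur=np.degrees(np.arctan2(*A.as_matrix()[[1,0],0]))
    if yaw is None:yaw=cur
    yaw=cur+(yaw-cur+90)%180-90
    T=R.from_euler("z",yaw,degrees=True)*R.from_euler("x",180,degrees=True)
    print("clk %.1f cur"%s["clock"],np.round(p,4),round(cur,1),"q7",round(s["q"][6],2),"dp",np.round(A.inv().apply(np.array([x,y,z])-p)*1000,1),"tw",np.round((A.inv()*T).as_rotvec(),3),"open",round(s["opening"],3),"ff",round(s["finger_force"],1))
E
python3 - <<'E'
from h import *
D={c:snap(c) for c in("top","scene")}
for n in["figure_rose","figure_blue","figure_green","figure_ochre","blank_c","tray","eye_left","rod","rod_tip","mat","brush_jar","tin_black"]:
    for c,d in D.items(): print(n,c,[(s,p) for s,p in find(d,c,n)[:4]])
for c,d in D.items():
    P=d["P"];H=d["hsv"];z=P[...,2]
    print(c,"table z",np.nanmedian(z[(abs(z)<.02)]))
    np.savez(f"{c}.npz",P=P,H=H,px=d["pixels"])
E
```

```text
figure_rose top [(0.39, array([ 0.4302, -0.2009,  0.0207]))]
figure_rose scene [(0.65, array([ 0.6159, -0.1284,  0.024 ])), (0.43, array([ 0.4405, -0.2115,  0.0487]))]
figure_blue top [(0.66, array([0.4345, 0.0878, 0.0214]))]
figure_blue scene [(0.69, array([0.4437, 0.0872, 0.0479])), (0.65, array([0.5067, 0.2673, 0.0119]))]
figure_green top [(0.75, array([ 0.4552, -0.02  ,  0.0238]))]
figure_green scene [(0.76, array([ 0.469 , -0.0245,  0.0418]))]
figure_ochre top [(0.68, array([ 0.431 , -0.2001,  0.0228])), (0.22, array([0.7435, 0.1171, 0.0505]))]
figure_ochre scene [(0.74, array([ 0.4435, -0.2095,  0.0449])), (0.38, array([ 0.4755, -0.3589,  0.0021]))]
blank_c top [(0.54, array([ 0.6153, -0.2049,  0.0315])), (0.49, array([ 0.432 , -0.1975,  0.0225]))]
blank_c scene [(0.71, array([ 0.6381, -0.2145,  0.0638]))]
tray top [(0.55, array([ 0.6136, -0.125 ,  0.0294]))]
tray scene [(0.64, array([ 0.6208, -0.1264,  0.0238]))]
eye_left top [(0.66, array([ 0.6162, -0.1277,  0.028 ]))]
eye_left scene [(0.71, array([ 0.6197, -0.1261,  0.0229]))]
rod top [(0.61, array([0.4955, 0.2717, 0.0119]))
[... 184 characters left out ...]
5]))]
rod_tip scene [(0.51, array([0.5004, 0.2637, 0.0111]))]
mat top [(0.92, array([ 0.4781, -0.3556,  0.0022])), (0.92, array([ 0.3463, -0.5443,  0.0048])), (0.9, array([ 0.2987, -0.3514,  0.002 ])), (0.67, array([ 0.5174, -0.5331,  0.0038]))]
mat scene [(0.89, array([ 0.2996, -0.3516,  0.0045])), (0.7, array([ 0.3451, -0.5475,  0.0084])), (0.55, array([ 0.5187, -0.5296, -0.0006])), (0.28, array([ 0.6343, -0.2129,  0.0634]))]
brush_jar top []
brush_jar scene [(0.65, array([ 0.6655, -0.3626,  0.1088])), (0.27, array([ 0.4396, -0.21  ,  0.0475]))]
tin_black top [(0.81, array([0.7433, 0.1197, 0.0481]))]
tin_black scene []
top table z 0.00025705738808590173
scene table z -8.182305298776171e-05
```

```bash
cat > seg.py <<'E'
from h import *
fig={"ochre":(.43,-.20),"green":(.455,-.02),"blue":(.435,.088),"blank":(.61,-.21)}
def near(P,c,rad): return np.hypot(P[...,0]-c[0],P[...,1]-c[1])<rad
def figs(D,names=fig):
    for n in names:
        for c,(P,H) in D.items():
            z=P[...,2];m=near(P,fig[n],.06)
            if n!="blank":
                print(n,c,"plinthtop",rect(P,m&(z>.015)&(z<.029)),end=" ")
            k=.008 if n=="blank" else 0
            b=m&(z>.06+k)&(z<.094+k);t=m&(z>.105+k)
            print(n,"cloak",rect(P,b)[:3] if b.sum()>4 else None,"head",np.round(P[t].mean(0),4),"top",round(np.nanmax(z[m]),4))
E
python3 - <<'E'
from seg import *
D={c:(lambda f:(f["P"],f["H"]))(np.load(c+".npz")) for c in("top","scene")}
figs(D)
for c,(P,H) in D.items():
    z=P[...,2];x=P[...,0];y=P[...,1]
    m=near(P,(.615,-.128),.14)&(x>.53)&(y>-.26)
    print(c,"traytop",rect(P,m&(z>.027)&(z<.034)),"med z",np.median(z[m&(z>.027)&(z<.034)]))
    e=m&(z>.04)&(z<.068)&((abs(y+.205)>.04)|(x<.58))
    q=P[e]; q=q[np.argsort(q[:,1])]
    print("plate pts",np.round(q[::max(1,len(q)//30)],3).tolist())
    red=(H[...,1]>120)&((H[...,0]<8)|(H[...,0]>172))&near(P,(.45,.28),.2)&(x<.55)&(y>.2)&(z<.04)
    print("handle",rect(P,red),"z",np.percentile(z[red],[50,95]))
    k=near(P,(.5,.27),.22)&(z>.0035)&(z<.03)&(y>.2)&~near(P,(.745,.12),.09)
    q=P[k][:,:2];mu=np.median(q,0);l=cv2.fitLine(P[k][:,:2].astype(np.float32),cv2.DIST_HUBER,0,.001,.001).ravel();t=(q-l[2:])@l[:2]
    print("rod",k.sum(),rect(P,k),"line",l,"ends",l[2:]+l[:2]*t.min(),l[2:]+l[:2]*t.max())
    ck=near(P,(.478,-.356),.09)&(H[...,0]>5)&(H[...,0]<22)&(H[...,1]>90)&(z<.012)
    (cc,rr)=cv2.minEnclosingCircle(P[ck][:,:2].astype(np.float32));print("mat",np.round(cc,4),rr,np.median(z[ck]))
    j=near(P,(.655,-.36),.06)&(z>.02)&(z<.1);print("jar",rect(P,j)[:2])
E
```

```text
ochre top plinthtop (array([ 429.7, -203.8]), array([63.7, 36.4]), -11.5, np.int64(146)) ochre cloak (array([ 426.9, -202.9]), array([30.8, 27. ]), 74.2) head [ 0.4318 -0.2033  0.1141] top 0.1231
ochre scene plinthtop (array([ 432.9, -206.9]), array([61.3, 33.3]), -14.7, np.int64(76)) ochre cloak (array([ 437.1, -208.3]), array([29.2, 24.9]), 78.5) head [ 0.4359 -0.2071  0.1139] top 0.1206
green top plinthtop (array([458.9, -19.9]), array([63.6, 36.1]), 5.2, np.int64(131)) green cloak (array([456.8, -20.5]), array([29.5, 28.3]), -84.6) head [ 0.4609 -0.0201  0.1142] top 0.1224
green scene plinthtop (array([458. , -23.5]), array([66.7, 37.5]), 4.8, np.int64(86)) green cloak (array([468. , -25.7]), array([29.8, 18. ]), 70.5) head [ 0.4651 -0.0248  0.1139] top 0.1209
blue top plinthtop (array([434. ,  94.1]), array([63.8, 36.7]), -15.8, np.int64(140)) blue cloak (array([432.8,  90.9]), array([31.7, 26.6]), -5.2) head [0.436  0.0925 0.1141] top 0.1229
blue scene plinthtop (array([436.4,  89.3]), array([66.3, 36.3]), -17.3, np.int64(73)) blue cloak (array([436.5,  89.7]), array([30.9, 29.
[... 2652 characters left out ...]
], [0.593, -0.037, 0.042], [0.571, -0.036, 0.061], [0.59, -0.036, 0.064], [0.57, -0.036, 0.065], [0.591, -0.036, 0.049], [0.578, -0.035, 0.062], [0.594, -0.033, 0.047], [0.582, -0.033, 0.06], [0.591, -0.033, 0.059], [0.592, -0.033, 0.05], [0.591, -0.033, 0.063], [0.571, -0.033, 0.059], [0.59, -0.032, 0.052]]
handle (array([442.2, 274.8]), array([63.2, 17.9]), -2.9, np.int64(54)) z [0.01663565 0.02169751]
rod 665 (array([504.2, 343.3]), array([426.6, 283.4]), 0.2, np.int64(665)) line [ 0.9858069  -0.16788322  0.46654594  0.29331654] ends [0.29460569 0.32259802] [0.7190014 0.2503233]
mat [ 0.4757 -0.3572] 0.0646553635597229 0.00399366772820664
jar (array([ 668. , -362.4]), array([71.8, 33.7]))
```

Run:
```python
from h import *
go(.45,-.26,.25,95.8)
```

```text
clk 1.4 cur [ 0.2622 -0.5674  0.2281] 24.8 q7 -0.22 dp [ 299.4 -200.3  -21.9] tw [ 0.     0.    -1.239] open 0.998 ff 0.0
```

Emit:
step_arm(
  motion=[
    {"dp": [60, -40, -5], "twist": [0, 0, -0.18], "hand": 1},
    {"dp": [120, -80, -10], "twist": [0, 0, -0.36], "hand": 1},
    {"dp": [180, -120, -15], "twist": [0, 0, -0.54], "hand": 1},
    {"dp": [240, -160, -20], "twist": [0, 0, -0.72], "hand": 1},
    {"dp": [299, -200, -22], "twist": [0, 0, -0.9], "hand": 1},
  ],
)

```text
clock: 2.02
tool_pos: [0.426, -0.2999, 0.2486]
eef_rot: [0.784, 0.62, 0.0, 0.001]
contact_force: [0.9, -0.8, -0.1]
opening: 0.998
finger_force: 0.0
```

Run:
```python
from h import *
go(.6245,-.2085,.23,95.8)
```

```text
clk 2.0 cur [ 0.426  -0.2999  0.2486] 76.7 q7 -0.04 dp [134.7 172.1  18.8] tw [ 0.001  0.001 -0.334] open 0.998 ff 0.0
```

Emit:
step_arm(
  motion=[
    {"dp": [0, 0, 0], "twist": [0, 0, -0.18], "hand": 1},
    {"dp": [0, 0, 0], "twist": [0, 0, -0.34], "hand": 1},
    {"dp": [0, 0, 0], "twist": [0, 0, -0.34], "hand": 1},
  ],
)

```text
clock: 2.4
tool_pos: [0.4249, -0.3014, 0.2481]
eef_rot: [0.671, 0.742, 0.0, 0.0]
contact_force: [-0.0, -0.5, -0.3]
opening: 0.997
finger_force: 0.0
```

Run:
```python
from h import *
go(.6245,-.2085,.2,95.8)
```

```text
clk 2.4 cur [ 0.4249 -0.3014  0.2481] 95.7 q7 0.23 dp [ 72.4 207.9  48.2] tw [ 0.    -0.    -0.001] open 0.997 ff 0.0
```

Emit:
step_arm(
  motion=[
    {"dp": [18, 50, 12], "twist": [0, 0, 0], "hand": 1},
    {"dp": [36, 100, 24], "twist": [0, 0, 0], "hand": 1},
    {"dp": [54, 155, 36], "twist": [0, 0, 0], "hand": 1},
    {"dp": [72.4, 208, 48], "twist": [0, 0, 0], "hand": 1},
    {"dp": [72.4, 208, 48], "twist": [0, 0, 0], "hand": 1},
  ],
)

```text
clock: 3.02
tool_pos: [0.6276, -0.2033, 0.1987]
eef_rot: [0.669, 0.743, 0.002, -0.001]
contact_force: [-0.6, -0.0, 1.0]
opening: 0.998
finger_force: 0.0
```

Emit:
step_arm(
  motion=[
    {"dp": [0, 0, 0], "twist": [0, 0, 0], "hand": 1},
    {"dp": [0, 0, 0], "twist": [0, 0, 0], "hand": 1},
  ],
)

```text
clock: 3.28
tool_pos: [0.6232, -0.21, 0.2004]
eef_rot: [0.671, 0.741, -0.001, 0.0]
contact_force: [0.4, 0.6, 0.6]
opening: 1.003
finger_force: 0.0
```

Run:
```python
from h import *
go(.6245,-.2085,.091,95.8)
```

```text
clk 3.3 cur [ 0.6232 -0.21    0.2004] 95.7 q7 0.0 dp [  1.5   1.5 109.4] tw [-0.001  0.001 -0.002] open 1.003 ff 0.0
```

Emit:
step_arm(
  motion=[
    {"dp": [1, 1, 40], "twist": [0, 0, 0], "hand": 1},
    {"dp": [1, 1, 80], "twist": [0, 0, 0], "hand": 1},
    {"dp": [1, 1, 109], "twist": [0, 0, 0], "hand": 1},
    {"dp": [1, 1, 109], "twist": [0, 0, 0], "hand": 1},
    {"dp": [1, 1, 109], "twist": [0, 0, 0], "hand": 1},
  ],
)

```text
clock: 3.9
tool_pos: [0.6259, -0.2079, 0.0927]
eef_rot: [0.671, 0.742, 0.0, 0.001]
contact_force: [-0.7, 0.1, -0.0]
opening: 0.999
finger_force: 0.0
```

Emit:
step_arm(
  motion=[
    {"dp": [0, 0, 0], "twist": [0, 0, 0], "hand": -1},
    {"dp": [0, 0, 0], "twist": [0, 0, 0], "hand": -1},
    {"dp": [0, 0, 0], "twist": [0, 0, 0], "hand": -1},
    {"dp": [0, 0, 0], "twist": [0, 0, 0], "hand": -1},
    {"dp": [0, 0, 0], "twist": [0, 0, 0], "hand": -1},
  ],
  force=25,
)

```text
clock: 4.53
tool_pos: [0.6253, -0.207, 0.0911]
eef_rot: [0.67, 0.742, -0.0, 0.0]
contact_force: [-0.3, -0.4, -0.2]
opening: 0.455
finger_force: 0.0
```

Run:
```python
from h import *
go(.4757,-.356,.2,95.8)
print(r.get_state()["contact_force"])
```

```text
clk 4.5 cur [ 0.6253 -0.207   0.0911] 95.8 q7 -0.06 dp [-132.9 -164.  -108.9] tw [0.    0.    0.001] open 0.455 ff 0.0
[-0.31948598 -0.42991863 -0.22340552]
```

Emit:
step_arm(
  motion=[
    {"dp": [0, 0, 0], "twist": [0, 0, 0], "hand": -1},
    {"dp": [0, 0, 0], "twist": [0, 0, 0], "hand": -1},
    {"dp": [0, 0, 0], "twist": [0, 0, 0], "hand": -1},
    {"dp": [0, 0, 0], "twist": [0, 0, 0], "hand": -1},
  ],
)

```text
clock: 5.03
tool_pos: [0.625, -0.2071, 0.091]
eef_rot: [0.67, 0.742, -0.0, -0.0]
contact_force: [-2.0, -0.0, 0.2]
opening: 0.333
finger_force: 25.0
```

Run:
```python
from h import *
go(.4757,-.356,.2,95.8)
print(r.get_state()["contact_force"],r.get_state()["moment"])
D={}
for c in("top","scene"):
    d=snap(c);P=d["P"];z=P[...,2]
    m=(abs(P[...,0]-.6235)<.06)&(abs(P[...,1]+.2085)<.03)&(z>.026)&(z<.036)
    b=m&(d["hsv"][...,1]<45); print(c,rect(P,b))
```

```text
clk 5.0 cur [ 0.625  -0.2071  0.091 ] 95.8 q7 -0.06 dp [-132.9 -163.8 -108.9] tw [-0.001  0.     0.001] open 0.333 ff 25.0
[-1.96963984 -0.01794451  0.23562923] [-0.05844666  0.21838238  0.01609903]
top (array([ 634.9, -190.8]), array([24.7,  4.2]), 8.7, np.int64(11))
scene (array([ 625.3, -210.1]), array([60. , 29.3]), 10.2, np.int64(36))
```

Emit:
step_arm(
  motion=[
    {"dp": [0, 0, -25], "twist": [0, 0, 0], "hand": -1},
    {"dp": [0, 0, -60], "twist": [0, 0, 0], "hand": -1},
    {"dp": [0, 0, -100], "twist": [0, 0, 0], "hand": -1},
    {"dp": [-20, -25, -110], "twist": [0, 0, 0], "hand": -1},
    {"dp": [-45, -55, -110], "twist": [0, 0, 0], "hand": -1},
  ],
)

```text
clock: 5.75
tool_pos: [0.5762, -0.257, 0.2021]
eef_rot: [0.669, 0.743, 0.001, 0.001]
contact_force: [0.5, -0.8, -2.2]
opening: 0.334
finger_force: 25.0
```

Emit:
step_arm(
  motion=[
    {"dp": [-25, -30, 0], "twist": [0, 0, 0], "hand": -1},
    {"dp": [-50, -60, 0], "twist": [0, 0, 0], "hand": -1},
    {"dp": [-75, -90, 0], "twist": [0, 0, 0], "hand": -1},
    {"dp": [-88, -109, 0], "twist": [0, 0, 0], "hand": -1},
    {"dp": [-88, -109, 0], "twist": [0, 0, 0], "hand": -1},
  ],
)

```text
clock: 6.38
tool_pos: [0.4739, -0.358, 0.2006]
eef_rot: [0.672, 0.741, -0.001, -0.0]
contact_force: [-0.2, -0.0, -2.4]
opening: 0.336
finger_force: 25.0
```

Run:
```python
from h import *
go(.4757,-.356,.0875,95.8)
d=snap("scene");P=d["P"];z=P[...,2]
s=r.get_state()["tool_pos"];m=(np.hypot(P[...,0]-s[0],P[...,1]-s[1])<.05)&(z>s[2]-.095)&(z<s[2]-.045)
print(np.round(np.percentile(P[m],[2,50,98],axis=0),3))
```

```text
clk 6.4 cur [ 0.4739 -0.358   0.2006] 95.6 q7 0.26 dp [  1.9   2.2 113.1] tw [-0.002  0.001 -0.003] open 0.336 ff 25.0
[[ 0.446 -0.379  0.12 ]
 [ 0.488 -0.364  0.141]
 [ 0.507 -0.341  0.154]]
```

Emit:
step_arm(
  motion=[
    {"dp": [2, 2, 35], "twist": [0, 0, 0], "hand": -1},
    {"dp": [2, 2, 70], "twist": [0, 0, 0], "hand": -1},
    {"dp": [2, 2, 95], "twist": [0, 0, 0], "hand": -1},
    {"dp": [2, 2, 108], "twist": [0, 0, 0], "hand": -1},
    {"dp": [2, 2, 112], "twist": [0, 0, 0], "hand": -1},
  ],
)

```text
clock: 7.05
tool_pos: [0.4786, -0.3528, 0.0887]
eef_rot: [0.67, 0.743, 0.0, -0.0]
contact_force: [0.7, -0.1, -3.1]
opening: 0.333
finger_force: 25.0
```

Emit:
step_arm(
  motion=[
    {"dp": [0, 0, 1], "twist": [0, 0, 0], "hand": -1},
    {"dp": [0, 0, 1], "twist": [0, 0, 0], "hand": -1},
  ],
)

```text
clock: 7.3
tool_pos: [0.4782, -0.3541, 0.089]
eef_rot: [0.67, 0.742, 0.0, 0.001]
contact_force: [-0.2, 0.5, -2.0]
opening: 0.334
finger_force: 25.0
```

Emit:
step_arm(
  motion=[
    {"dp": [0, 0, 0], "twist": [0, 0, 0], "hand": 1},
    {"dp": [0, 0, 0], "twist": [0, 0, 0], "hand": 1},
    {"dp": [0, 0, 0], "twist": [0, 0, 0], "hand": 1},
    {"dp": [0, 0, 0], "twist": [0, 0, 0], "hand": 1},
    {"dp": [0, 0, 0], "twist": [0, 0, 0], "hand": 1},
  ],
)

```text
clock: 7.92
tool_pos: [0.4775, -0.3539, 0.0881]
eef_rot: [0.67, 0.742, 0.0, 0.0]
contact_force: [0.2, -0.0, -0.2]
opening: 0.874
finger_force: 0.0
```

Emit:
step_arm(
  motion=[
    {"dp": [0, 0, -30], "twist": [0, 0, 0], "hand": 1},
    {"dp": [0, 0, -75], "twist": [0, 0, 0], "hand": 1},
    {"dp": [0, 0, -113], "twist": [0, 0, 0], "hand": 1},
    {"dp": [0, 0, -113], "twist": [0, 0, 0], "hand": 1},
  ],
)

```text
clock: 8.43
tool_pos: [0.4794, -0.3547, 0.204]
eef_rot: [0.67, 0.742, 0.001, 0.003]
contact_force: [0.2, 0.7, -0.2]
opening: 0.998
finger_force: 0.0
```

Run:
```python
from seg import *
D={}
for c in("top","scene"):
    d=snap(c);D[c]=(d["P"],d["hsv"])
fig["mat"]=(.476,-.356)
figs(D,["ochre","green","blue","mat"])
go(.4313,-.2055,.2,-13)
go(.4313,-.2055,.2,77)
```

```text
ochre top plinthtop (array([ 429.9, -203.5]), array([63.7, 36.4]), -11.1, np.int64(145)) ochre cloak (array([ 427.9, -203.3]), array([29.7, 28.3]), 79.3) head [ 0.4319 -0.2035  0.114 ] top 0.1236
ochre scene plinthtop (array([ 431.5, -206.7]), array([67.3, 33.4]), -14.5, np.int64(75)) ochre cloak (array([ 437. , -207.6]), array([29.2, 22. ]), 81.9) head [ 0.4352 -0.2078  0.1126] top 0.1215
green top plinthtop (array([458.9, -20.1]), array([63.8, 35.9]), 5.3, np.int64(127)) green cloak (array([457.2, -20.7]), array([28.9, 28.8]), 1.4) head [ 0.461  -0.0203  0.1144] top 0.1227
green scene plinthtop (array([458.2, -23.3]), array([69.1, 36.8]), 4.2, np.int64(87)) green cloak (array([468.6, -26.3]), array([30. , 22.6]), 67.8) head [ 0.4653 -0.0252  0.1126] top 0.122
blue top plinthtop (array([434.,  94.]), array([63.9, 36.6]), -16.7, np.int64(148)) blue cloak (array([433. ,  92.4]), array([31.1, 28.2]), -12.1) head [0.4361 0.0927 0.1142] top 0.1226
blue scene plinthtop (array([433. ,  90.5]), array([65. , 35.5]), -15.9, np.int64(67)) blue cloak (array([439.6,  85.9]), array([34.4, 26.1]), 53.5) head [0.438  0.088  0.1131] top 0.1218
mat top plinthtop (array([ 478.2, -353.3]), array([64. , 36.4]), 4.7, np.int64(119)) mat cloak (array([ 474.4, -343.5]), array([31.8, 11.5]), 23.7) head [ 0.4716 -0.3399  0.5343] top 0.6473
mat scene plinthtop (array([ 474.9, -357.4]), array([70.7, 35.3]), 6.7, np.int64(48)) mat cloak (array([ 486.3, -360.8]), array([36., 18.]), 60.0) head [ 0.4902 -0.3557  0.4991] top 0.6469
clk 8.5 cur [ 0.4771 -0.3539  0.2008] 95.8 q7 0.25 dp [152.3 -30.4   0.8] tw [-1.000e-03 -0.000e+00 -1.242e+00] open 0.998 ff 0.0
clk 8.5 cur [ 0.4771 -0.3539  0.2008] 95.8 q7 0.25 dp [152.3 -30.4   0.8] tw [-0.001  0.     0.329] open 0.998 ff 0.0
```

Emit:
step_arm(
  motion=[
    {"dp": [50, -8, 0], "twist": [0, 0, 0.11], "hand": 1},
    {"dp": [100, -17, 0], "twist": [0, 0, 0.22], "hand": 1},
    {"dp": [154, -29, 0], "twist": [0, 0, 0.31], "hand": 1},
    {"dp": [154, -29, 0], "twist": [0, 0, 0.31], "hand": 1},
    {"dp": [154, -29, 0], "twist": [0, 0, 0.31], "hand": 1},
  ],
)

```text
clock: 9.15
tool_pos: [0.4327, -0.2041, 0.2003]
eef_rot: [0.777, 0.63, -0.001, -0.0]
contact_force: [0.6, -1.3, -0.2]
opening: 1.001
finger_force: 0.0
```

Run:
```python
from h import *
go(.4299,-.2036,.083,78)
```

```text
clk 9.2 cur [ 0.4327 -0.2041  0.2003] 78.1 q7 -0.26 dp [-1.000e-01 -2.600e+00  1.173e+02] tw [-0.001  0.     0.002] open 1.001 ff 0.0
```

Emit:
step_arm(
  motion=[
    {"dp": [0, -2, 40], "twist": [0, 0, 0], "hand": 1},
    {"dp": [0, -2.5, 85], "twist": [0, 0, 0], "hand": 1},
    {"dp": [0, -2.5, 117], "twist": [0, 0, 0], "hand": 1},
    {"dp": [0, -2.5, 117], "twist": [0, 0, 0], "hand": 0.2},
    {"dp": [0, -2.5, 117], "twist": [0, 0, 0], "hand": -0.2},
  ],
)

```text
clock: 9.78
tool_pos: [0.4311, -0.2041, 0.0845]
eef_rot: [0.777, 0.629, 0.0, 0.0]
contact_force: [-0.1, -0.2, -0.2]
opening: 0.796
finger_force: 0.0
```

Emit:
step_arm(
  motion=[
    {"dp": [0, 0, 0], "twist": [0, 0, 0], "hand": -1},
    {"dp": [0, 0, 0], "twist": [0, 0, 0], "hand": -1},
    {"dp": [0, 0, 0], "twist": [0, 0, 0], "hand": -1},
    {"dp": [0, 0, 0], "twist": [0, 0, 0], "hand": -1},
    {"dp": [0, 0, 0], "twist": [0, 0, 0], "hand": -1},
  ],
)

```text
clock: 10.4
tool_pos: [0.4301, -0.2031, 0.0842]
eef_rot: [0.777, 0.63, -0.0, -0.0]
contact_force: [-1.5, 0.4, 3.0]
opening: 0.33
finger_force: 25.0
```

Emit:
step_arm(
  motion=[
    {"dp": [0, 0, 0], "twist": [0, 0, 0], "hand": -1},
    {"dp": [0, 0, 0], "twist": [0, 0, 0], "hand": -1},
    {"dp": [0, 0, 0], "twist": [0, 0, 0], "hand": -1},
  ],
)

```text
clock: 10.78
tool_pos: [0.4302, -0.2031, 0.0842]
eef_rot: [0.777, 0.63, -0.0, -0.0]
contact_force: [-1.5, 0.2, 5.5]
opening: 0.327
finger_force: 25.0
```

Run:
```python
from seg import *
for i in range(1):
    d=snap("top");figs({"top":(d["P"],d["hsv"])},["ochre"])
go(.6245,-.2073,.2,95.7)
```

```text
ochre top plinthtop (array([ 415.9, -182.7]), array([0., 0.]), 0.0, np.int64(1)) ochre cloak None head [ 0.4144 -0.1939  0.5828] top 0.7968
clk 10.8 cur [ 0.4302 -0.2031  0.0842] 78.1 q7 -0.41 dp [  36.   190.9 -115.9] tw [-0.001  0.    -0.307] open 0.328 ff 25.0
```

Emit:
step_arm(
  motion=[
    {"dp": [0, 0, -35], "twist": [0, 0, 0], "hand": -1},
    {"dp": [0, 0, -80], "twist": [0, 0, 0], "hand": -1},
    {"dp": [5, 30, -116], "twist": [0, 0, -0.1], "hand": -1},
    {"dp": [15, 75, -116], "twist": [0, 0, -0.2], "hand": -1},
    {"dp": [24, 125, -116], "twist": [0, 0, -0.307], "hand": -1},
  ],
)

```text
clock: 11.45
tool_pos: [0.5595, -0.2059, 0.2009]
eef_rot: [0.67, 0.742, 0.0, 0.001]
contact_force: [0.1, -0.3, -0.8]
opening: 0.004
finger_force: 0.0
```

Emit:
step_arm(
  motion=[
    {"dp": [0, 0, 0], "twist": [0, 0, 0], "hand": -1},
    {"dp": [0, 0, 0], "twist": [0, 0, 0], "hand": -1},
  ],
)

```text
clock: 11.7
tool_pos: [0.5569, -0.2055, 0.1994]
eef_rot: [0.671, 0.741, -0.0, -0.001]
contact_force: [0.1, -0.8, -0.8]
opening: 0.008
finger_force: 0.0
```

Run:
```python
from h import *
go(.6245,-.2073,.2,95.7)
```

```text
clk 11.7 cur [ 0.5569 -0.2055  0.1994] 95.6 q7 -0.04 dp [-8.5 67.1 -0.7] tw [-0.002 -0.    -0.001] open 0.008 ff 0.0
```

The grip slackened and the figure was dropped, so I look again.

Run:
```python
from h import *
for n in("scene","top"):
    d=snap(n);cv2.imwrite(f"pics/{n}1.png",cv2.resize(d["pixels"][100:300,120:420,::-1],None,fx=2.5,fy=2.5,interpolation=cv2.INTER_CUBIC))
    print(find(d,n,"figure_ochre"))
```

```text
[(0.69, array([ 0.4515, -0.2132,  0.0428]))]
[(0.74, array([ 0.6189, -0.1079,  0.022 ])), (0.64, array([ 0.441 , -0.1996,  0.022 ]))]
```

View pics/scene1.png

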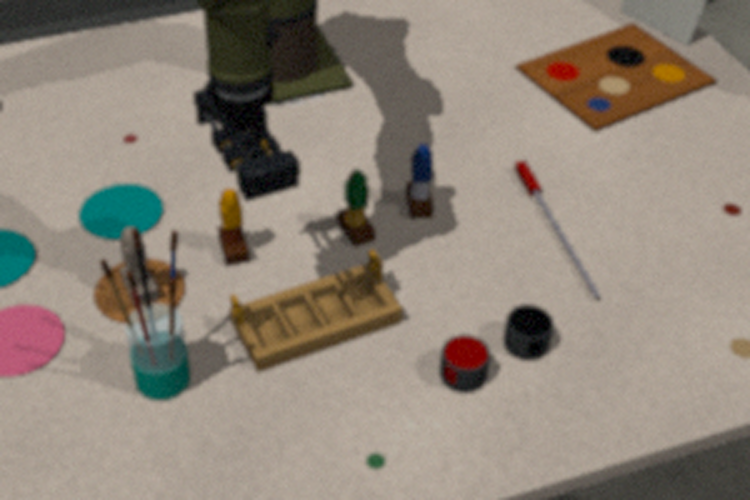

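View pics/top1.png

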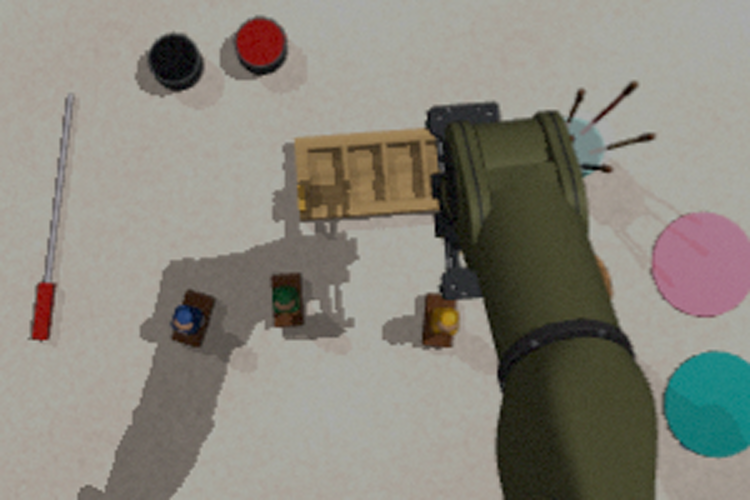

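The ochre figure still stands upright, shifted slightly (top crop px 440,320). I'll measure it again and grasp it again.

Run:
```python
from seg import *
fig["ochre"]=(.441,-.203)
D={}
for c in("top","scene"):
    d=snap(c);D[c]=(d["P"],d["hsv"])
figs(D,["ochre"])
go(.441,-.202,.2,90)
```

```text
ochre top plinthtop (array([ 439. , -205.5]), array([63.8, 36.5]), -4.8, np.int64(136)) ochre cloak (array([ 437.4, -205.3]), array([30.6, 28.3]), 85.4) head [ 0.4391 -0.2093  0.6598] top 0.76
ochre scene plinthtop (array([ 439.2, -208.3]), array([68.6, 36. ]), -4.2, np.int64(84)) ochre cloak (array([ 441.5, -210. ]), array([33. , 29.2]), 72.2) head [ 0.4553 -0.2251  0.6375] top 0.7115
clk 12.0 cur [ 0.5571 -0.2057  0.2002] 95.7 q7 -0.04 dp [  15.1 -115.2    0.3] tw [-0.     0.     0.099] open 0.007 ff 0.0
```

Emit:
step_arm(
  motion=[
    {"dp": [4, -40, 0], "twist": [0, 0, 0.06], "hand": 1},
    {"dp": [8, -80, 0], "twist": [0, 0, 0.12], "hand": 1},
    {"dp": [12, -117, 0], "twist": [0, 0, 0.18], "hand": 1},
    {"dp": [12, -117, 0], "twist": [0, 0, 0.18], "hand": 1},
    {"dp": [12, -117, 0], "twist": [0, 0, 0.18], "hand": 1},
  ],
)

```text
clock: 12.62
tool_pos: [0.4413, -0.2052, 0.2006]
eef_rot: [0.735, 0.678, 0.001, 0.001]
contact_force: [0.0, 0.9, -0.2]
opening: 0.549
finger_force: 0.0
```

Emit:
step_arm(
  motion=[
    {"dp": [0, 0, 0], "twist": [0, 0, 0], "hand": 1},
    {"dp": [0, 0, 0], "twist": [0, 0, 0], "hand": 1},
    {"dp": [0, 0, 0], "twist": [0, 0, 0], "hand": 1},
    {"dp": [0, 0, 0], "twist": [0, 0, 0], "hand": 1},
  ],
)

```text
clock: 13.12
tool_pos: [0.4403, -0.205, 0.2]
eef_rot: [0.735, 0.678, 0.0, -0.0]
contact_force: [-0.9, -0.5, -0.5]
opening: 0.984
finger_force: 0.0
```

Run:
```python
from h import *
go(.439,-.2055,.083,85.3)
```

```text
clk 13.1 cur [ 0.4403 -0.205   0.2   ] 85.4 q7 -0.19 dp [ -0.6  -1.3 117. ] tw [ 0.    -0.     0.001] open 0.984 ff 0.0
```

Emit:
step_arm(
  motion=[
    {"dp": [-0.6, -1.3, 40], "twist": [0, 0, 0], "hand": 1},
    {"dp": [-0.6, -1.3, 85], "twist": [0, 0, 0], "hand": 1},
    {"dp": [-0.6, -1.3, 117], "twist": [0, 0, 0], "hand": 1},
    {"dp": [-0.6, -1.3, 117], "twist": [0, 0, 0], "hand": 0.2},
    {"dp": [-0.6, -1.3, 117], "twist": [0, 0, 0], "hand": -0.2},
  ],
)

```text
clock: 13.75
tool_pos: [0.4395, -0.2056, 0.0839]
eef_rot: [0.735, 0.678, 0.0, 0.001]
contact_force: [-0.2, 1.3, -0.5]
opening: 0.796
finger_force: 0.0
```

Emit:
step_arm(
  motion=[
    {"dp": [0, 0, 0], "twist": [0, 0, 0], "hand": -1},
    {"dp": [0, 0, 0], "twist": [0, 0, 0], "hand": -1},
    {"dp": [0, 0, 0], "twist": [0, 0, 0], "hand": -1},
    {"dp": [0, 0, 0], "twist": [0, 0, 0], "hand": -1},
    {"dp": [0, 0, 0], "twist": [0, 0, 0], "hand": -1},
  ],
  force=30,
)

```text
clock: 14.38
tool_pos: [0.4385, -0.2056, 0.0832]
eef_rot: [0.735, 0.678, -0.0, -0.0]
contact_force: [-0.9, -0.4, 2.5]
opening: 0.328
finger_force: 30.0
```

Emit:
step_arm(
  motion=[
    {"dp": [0, 0, 0], "twist": [0, 0, 0], "hand": -1},
    {"dp": [0, 0, -35], "twist": [0, 0, 0], "hand": -1},
    {"dp": [0, 0, -80], "twist": [0, 0, 0], "hand": -1},
    {"dp": [0, 0, -117], "twist": [0, 0, 0], "hand": -1},
    {"dp": [0, 0, -117], "twist": [0, 0, 0], "hand": -1},
  ],
)

```text
clock: 15.0
tool_pos: [0.4405, -0.206, 0.2019]
eef_rot: [0.735, 0.678, 0.001, 0.002]
contact_force: [-0.4, 0.4, -3.1]
opening: 0.33
finger_force: 30.0
```

Run:
```python
from h import *
go(.6245,-.2073,.2,95.7)
```

```text
clk 15.0 cur [ 0.4405 -0.206   0.2019] 85.3 q7 -0.2 dp [ 13.7 183.5   2.8] tw [ 0.005  0.002 -0.181] open 0.33 ff 30.0
```

Emit:
step_arm(
  motion=[
    {"dp": [4, 50, 0], "twist": [0, 0, -0.06], "hand": -1},
    {"dp": [8, 100, 0], "twist": [0, 0, -0.12], "hand": -1},
    {"dp": [11, 145, 0], "twist": [0, 0, -0.181], "hand": -1},
    {"dp": [13.7, 184, 0], "twist": [0, 0, -0.181], "hand": -1},
    {"dp": [13.7, 184, 0], "twist": [0, 0, -0.181], "hand": -1},
  ],
)

```text
clock: 15.62
tool_pos: [0.625, -0.2054, 0.1971]
eef_rot: [0.67, 0.742, 0.0, -0.001]
contact_force: [0.3, -0.1, -3.4]
opening: 0.329
finger_force: 30.0
```

Emit:
step_arm(
  motion=[
    {"dp": [0, 0, 0], "twist": [0, 0, 0], "hand": -1},
    {"dp": [0, 0, 0], "twist": [0, 0, 0], "hand": -1},
    {"dp": [0, 0, 0], "twist": [0, 0, 0], "hand": -1},
  ],
)

```text
clock: 16.0
tool_pos: [0.6225, -0.2072, 0.2001]
eef_rot: [0.671, 0.741, -0.0, -0.0]
contact_force: [0.3, -0.6, -2.6]
opening: 0.327
finger_force: 30.0
```

Run:
```python
from h import *
go(.6245,-.2073,.122,95.7)
```

```text
clk 16.0 cur [ 0.6225 -0.2072  0.2001] 95.7 q7 -0.03 dp [-0.3  2.1 78.1] tw [-0.001  0.     0.   ] open 0.327 ff 30.0
```

Emit:
step_arm(
  motion=[
    {"dp": [-0.3, 2, 30], "twist": [0, 0, 0], "hand": -1},
    {"dp": [-0.3, 2, 65], "twist": [0, 0, 0], "hand": -1},
    {"dp": [-0.3, 2, 80], "twist": [0, 0, 0], "hand": -1},
    {"dp": [-0.3, 2, 83], "twist": [0, 0, 0], "hand": -1},
    {"dp": [-0.3, 2, 83], "twist": [0, 0, 0], "hand": -1},
  ],
)

```text
clock: 16.62
tool_pos: [0.6262, -0.207, 0.1182]
eef_rot: [0.671, 0.742, 0.001, 0.001]
contact_force: [0.1, -0.3, -2.5]
opening: 0.327
finger_force: 30.0
```

Emit:
step_arm(
  motion=[
    {"dp": [0, 0, 3], "twist": [0, 0, 0], "hand": -1},
    {"dp": [0, 0, 5], "twist": [0, 0, 0], "hand": -1},
    {"dp": [0, 0, 7], "twist": [0, 0, 0], "hand": -1},
    {"dp": [0, 0, 9], "twist": [0, 0, 0], "hand": -1},
    {"dp": [0, 0, 9], "twist": [0, 0, 0], "hand": -1},
  ],
)

```text
clock: 17.25
tool_pos: [0.6252, -0.2069, 0.1079]
eef_rot: [0.671, 0.742, -0.0, -0.0]
contact_force: [-0.6, 0.0, -2.9]
opening: 0.333
finger_force: 30.0
```

Emit:
step_arm(
  motion=[
    {"dp": [0, 0, 4], "twist": [0, 0, 0], "hand": -1},
    {"dp": [0, 0, 8], "twist": [0, 0, 0], "hand": -1},
    {"dp": [0, 0, 12], "twist": [0, 0, 0], "hand": -1},
    {"dp": [0, 0, 16], "twist": [0, 0, 0], "hand": -1},
    {"dp": [0, 0, 16], "twist": [0, 0, 0], "hand": -1},
  ],
)

```text
clock: 17.88
tool_pos: [0.6252, -0.2068, 0.0918]
eef_rot: [0.671, 0.742, -0.0, -0.0]
contact_force: [0.4, 1.0, -2.7]
opening: 0.33
finger_force: 30.0
```

Emit:
step_arm(
  motion=[
    {"dp": [0, 0, 0.5], "twist": [0, 0, 0], "hand": -1},
    {"dp": [0, 0, 0], "twist": [0, 0, 0], "hand": 1},
    {"dp": [0, 0, 0], "twist": [0, 0, 0], "hand": 1},
    {"dp": [0, 0, 0], "twist": [0, 0, 0], "hand": 1},
    {"dp": [0, 0, 0], "twist": [0, 0, 0], "hand": 1},
  ],
)

```text
clock: 18.5
tool_pos: [0.6255, -0.2069, 0.0923]
eef_rot: [0.671, 0.742, 0.0, 0.0]
contact_force: [0.0, 0.6, -0.6]
opening: 0.759
finger_force: 0.0
```

Emit:
step_arm(
  motion=[
    {"dp": [0, 0, 0], "twist": [0, 0, 0], "hand": 1},
    {"dp": [0, 0, -30], "twist": [0, 0, 0], "hand": 1},
    {"dp": [0, 0, -70], "twist": [0, 0, 0], "hand": 1},
    {"dp": [0, 0, -108], "twist": [0, 0, 0], "hand": 1},
    {"dp": [0, 0, -108], "twist": [0, 0, 0], "hand": 1},
  ],
)

```text
clock: 19.12
tool_pos: [0.6276, -0.2069, 0.2036]
eef_rot: [0.671, 0.741, 0.002, 0.003]
contact_force: [-0.1, 0.6, -0.5]
opening: 1.002
finger_force: 0.0
```

Emit:
step_arm(
  motion=[
    {"dp": [40, -29, 0], "twist": [0, 0, 0], "hand": 1},
    {"dp": [80, -58, 0], "twist": [0, 0, 0], "hand": 1},
    {"dp": [120, -87, 0], "twist": [0, 0, 0], "hand": 1},
    {"dp": [160, -116, 0], "twist": [0, 0, 0], "hand": 1},
    {"dp": [202, -147, 0], "twist": [0, 0, 0], "hand": 1},
  ],
)

```text
clock: 19.75
tool_pos: [0.4573, -0.0196, 0.1994]
eef_rot: [0.671, 0.741, -0.0, -0.001]
contact_force: [0.6, 0.4, 0.4]
opening: 1.0
finger_force: 0.0
```

Emit:
step_arm(
  motion=[
    {"dp": [0, 0, 0], "twist": [0, 0, 0], "hand": 1},
    {"dp": [0, 0, 0], "twist": [0, 0, 0], "hand": 1},
  ],
)

```text
clock: 20.0
tool_pos: [0.4593, -0.0211, 0.1998]
eef_rot: [0.671, 0.741, -0.0, 0.0]
contact_force: [0.4, -0.7, 0.0]
opening: 1.005
finger_force: 0.0
```

Run:
```python
from seg import *
fig["blank"]=(.625,-.207)
D={}
for c in("top","scene"):
    d=snap(c);D[c]=(d["P"],d["hsv"])
figs(D,["blank","green","blue"])
go(.4589,-.0202,.083,95.3)
```

```text
blank cloak (array([ 620.2, -204.7]), array([34.8, 23.2]), 69.3) head [ 0.6268 -0.2057  0.1219] top 0.1328
blank cloak (array([ 633.5, -211.7]), array([34.4, 20. ]), 68.4) head [ 0.6306 -0.2102  0.121 ] top 0.1285
green top plinthtop (array([0., 0.]), array([0., 0.]), 0.0, np.int64(0)) green cloak None head [ 0.4497 -0.0273  0.6163] top 0.6959
green scene plinthtop (array([459.7, -22.5]), array([72.1, 37.9]), 4.6, np.int64(87)) green cloak (array([466.8, -26. ]), array([30.4, 17. ]), 64.4) head [ 0.4692 -0.035   0.4998] top 0.6892
blue top plinthtop (array([432.8,  94.1]), array([61.4, 35.8]), -16.2, np.int64(80)) blue cloak (array([433. ,  90.4]), array([31.7, 26.8]), 8.2) head [0.4361 0.0925 0.1142] top 0.1202
blue scene plinthtop (array([433.8,  90.2]), array([64.9, 36.1]), -17.0, np.int64(68)) blue cloak (array([437.1,  85.4]), array([36.3, 27.8]), 46.4) head [0.438  0.0882 0.1131] top 0.1218
clk 20.1 cur [ 0.4598 -0.0217  0.1997] 95.6 q7 -0.46 dp [  1.6  -0.8 116.7] tw [0.    0.    0.005] open 0.998 ff 0.0
```

Emit:
step_arm(
  motion=[
    {"dp": [1.3, -0.8, 40], "twist": [0, 0, 0.005], "hand": 1},
    {"dp": [1.3, -0.8, 85], "twist": [0, 0, 0.005], "hand": 1},
    {"dp": [1.3, -0.8, 117], "twist": [0, 0, 0.005], "hand": 1},
    {"dp": [1.3, -0.8, 117], "twist": [0, 0, 0.005], "hand": 0.2},
    {"dp": [1.3, -0.8, 117], "twist": [0, 0, 0.005], "hand": -0.2},
  ],
)

```text
clock: 20.72
tool_pos: [0.4589, -0.0198, 0.0836]
eef_rot: [0.673, 0.74, 0.0, 0.001]
contact_force: [0.2, -0.4, 0.2]
opening: 0.798
finger_force: 0.0
```

Emit:
step_arm(
  motion=[
    {"dp": [0, 0, 0], "twist": [0, 0, 0], "hand": -1},
    {"dp": [0, 0, 0], "twist": [0, 0, 0], "hand": -1},
    {"dp": [0, 0, 0], "twist": [0, 0, 0], "hand": -1},
    {"dp": [0, 0, 0], "twist": [0, 0, 0], "hand": -1},
    {"dp": [0, 0, 0], "twist": [0, 0, 0], "hand": -1},
  ],
)

```text
clock: 21.35
tool_pos: [0.4577, -0.0194, 0.0832]
eef_rot: [0.673, 0.74, -0.0, -0.0]
contact_force: [-1.3, -0.3, 2.4]
opening: 0.329
finger_force: 30.0
```

Emit:
step_arm(
  motion=[
    {"dp": [0, 0, 0], "twist": [0, 0, 0], "hand": -1},
    {"dp": [0, 0, -35], "twist": [0, 0, 0], "hand": -1},
    {"dp": [0, 0, -80], "twist": [0, 0, 0], "hand": -1},
    {"dp": [0, 0, -117], "twist": [0, 0, 0], "hand": -1},
    {"dp": [0, 0, -117], "twist": [0, 0, 0], "hand": -1},
  ],
)

```text
clock: 21.98
tool_pos: [0.4595, -0.0193, 0.2017]
eef_rot: [0.673, 0.74, 0.002, 0.002]
contact_force: [-0.2, -0.8, -3.3]
opening: 0.331
finger_force: 30.0
```

Run:
```python
from h import *
go(.6202,-.1594,.2,95.7)
```

```text
clk 22.0 cur [ 0.4595 -0.0193  0.2017] 95.4 q7 -0.49 dp [-154.6  146.8    2.4] tw [ 0.005 -0.    -0.005] open 0.331 ff 30.0
```

Emit:
step_arm(
  motion=[
    {"dp": [-38, 36, 0], "twist": [0, 0, 0], "hand": -1},
    {"dp": [-76, 72, 0], "twist": [0, 0, 0], "hand": -1},
    {"dp": [-115, 110, 0], "twist": [0, 0, -0.005], "hand": -1},
    {"dp": [-154, 147, 0], "twist": [0, 0, -0.005], "hand": -1},
    {"dp": [-154, 147, 0], "twist": [0, 0, -0.005], "hand": -1},
  ],
)

```text
clock: 22.6
tool_pos: [0.6201, -0.1637, 0.1966]
eef_rot: [0.673, 0.739, -0.002, 0.0]
contact_force: [-0.8, 0.9, -3.3]
opening: 0.331
finger_force: 30.0
```

Emit:
step_arm(
  motion=[
    {"dp": [0, 0, 0], "twist": [0, 0, 0], "hand": -1},
    {"dp": [0, 0, 0], "twist": [0, 0, 0], "hand": -1},
    {"dp": [0, 0, 0], "twist": [0, 0, 0], "hand": -1},
  ],
)

```text
clock: 22.98
tool_pos: [0.6184, -0.1578, 0.2]
eef_rot: [0.67, 0.742, -0.0, -0.0]
contact_force: [-0.4, -0.3, -1.9]
opening: 0.329
finger_force: 30.0
```

Run:
```python
from h import *
go(.6202,-.1594,.117,95.7)
```

```text
clk 23.0 cur [ 0.6184 -0.1578  0.2   ] 95.8 q7 -0.13 dp [-1.7  1.7 83. ] tw [-0.001  0.     0.002] open 0.329 ff 30.0
```

Emit:
step_arm(
  motion=[
    {"dp": [-1.7, 1.5, 30], "twist": [0, 0, 0], "hand": -1},
    {"dp": [-1.7, 1.5, 65], "twist": [0, 0, 0], "hand": -1},
    {"dp": [-1.7, 1.5, 80], "twist": [0, 0, 0], "hand": -1},
    {"dp": [-1.7, 1.5, 83], "twist": [0, 0, 0], "hand": -1},
    {"dp": [-1.7, 1.5, 83], "twist": [0, 0, 0], "hand": -1},
  ],
)

```text
clock: 23.6
tool_pos: [0.6214, -0.1601, 0.1181]
eef_rot: [0.671, 0.742, 0.001, 0.001]
contact_force: [0.3, 0.9, -2.3]
opening: 0.332
finger_force: 30.0
```

Emit:
step_arm(
  motion=[
    {"dp": [0, 0, 3], "twist": [0, 0, 0], "hand": -1},
    {"dp": [0, 0, 5], "twist": [0, 0, 0], "hand": -1},
    {"dp": [0, 0, 7], "twist": [0, 0, 0], "hand": -1},
    {"dp": [0, 0, 9], "twist": [0, 0, 0], "hand": -1},
    {"dp": [0, 0, 9], "twist": [0, 0, 0], "hand": -1},
  ],
)

```text
clock: 24.22
tool_pos: [0.6204, -0.1603, 0.1079]
eef_rot: [0.671, 0.742, -0.0, -0.0]
contact_force: [-0.4, 0.6, -3.1]
opening: 0.332
finger_force: 30.0
```

Emit:
step_arm(
  motion=[
    {"dp": [0, 0, 4], "twist": [0, 0, 0], "hand": -1},
    {"dp": [0, 0, 8], "twist": [0, 0, 0], "hand": -1},
    {"dp": [0, 0, 12], "twist": [0, 0, 0], "hand": -1},
    {"dp": [0, 0, 16], "twist": [0, 0, 0], "hand": -1},
    {"dp": [0, 0, 16.5], "twist": [0, 0, 0], "hand": -1},
  ],
)

```text
clock: 24.85
tool_pos: [0.6206, -0.1601, 0.0916]
eef_rot: [0.671, 0.742, 0.0, -0.0]
contact_force: [-1.5, 1.0, -0.4]
opening: 0.332
finger_force: 30.0
```

Emit:
step_arm(
  motion=[
    {"dp": [0, 0, 0], "twist": [0, 0, 0], "hand": 1},
    {"dp": [0, 0, 0], "twist": [0, 0, 0], "hand": 1},
    {"dp": [0, 0, 0], "twist": [0, 0, 0], "hand": 1},
    {"dp": [0, 0, 0], "twist": [0, 0, 0], "hand": 1},
    {"dp": [0, 0, 0], "twist": [0, 0, 0], "hand": 1},
  ],
)

```text
clock: 25.48
tool_pos: [0.6207, -0.1603, 0.0916]
eef_rot: [0.671, 0.742, 0.0, 0.0]
contact_force: [-0.7, 0.1, 0.6]
opening: 0.874
finger_force: 0.0
```

Emit:
step_arm(
  motion=[
    {"dp": [0, 0, -30], "twist": [0, 0, 0], "hand": 1},
    {"dp": [0, 0, -70], "twist": [0, 0, 0], "hand": 1},
    {"dp": [0, 0, -108], "twist": [0, 0, 0], "hand": 1},
    {"dp": [40, -24, -108], "twist": [0, 0, 0.05], "hand": 1},
    {"dp": [90, -53, -108], "twist": [0, 0, 0.1], "hand": 1},
  ],
)

```text
clock: 26.1
tool_pos: [0.559, -0.0759, 0.2001]
eef_rot: [0.709, 0.705, 0.001, 0.001]
contact_force: [0.7, 0.9, -0.4]
opening: 1.001
finger_force: 0.0
```

Run:
```python
from seg import *
D={}
for c in("top","scene"):
    d=snap(c);D[c]=(d["P"],d["hsv"])
figs(D,["blue"])
fig["g"]=(.6202,-.1594);figs(D,["g"])
go(.434,.0941,.2,73.5)
```

```text
blue top plinthtop (array([446.5,  44.6]), array([60. , 35.2]), -19.5, np.int64(87)) blue cloak (array([446. ,  46.2]), array([34.2, 24.6]), 35.7) head [0.4505 0.043  0.1147] top 0.1219
blue scene plinthtop (array([443.8,  42.4]), array([59.9, 34.8]), -21.6, np.int64(34)) blue cloak (array([451.6,  39.3]), array([31. , 22.8]), 65.4) head [0.4587 0.0424 0.1122] top 0.1212
g top plinthtop (array([ 628.3, -186.4]), array([103.3,  49. ]), 23.2, np.int64(112)) g cloak (array([ 608.8, -190.6]), array([39.7, 33.1]), -43.4) head [ 0.6231 -0.183   0.139 ] top 0.5715
g scene plinthtop (array([ 621.4, -163.4]), array([100.2,  95. ]), 3.9, np.int64(160)) g cloak (array([ 626.2, -182.7]), array([68.9, 27.1]), -86.0) head [ 0.6289 -0.1685  0.1551] top 0.3171
clk 26.2 cur [ 0.5548 -0.0695  0.2001] 90.5 q7 -0.39 dp [ 164.7 -119.3    1.1] tw [-0.004 -0.002  0.297] open 0.996 ff 0.0
```

The blue figure was knocked aside, so I measure it again around its new place.

Run:
```python
from seg import *
fig["blue"]=(.448,.043)
D={}
for c in("top","scene"):
    d=snap(c);D[c]=(d["P"],d["hsv"])
figs(D,["blue"])
go(.449,.043,.2,69)
```

```text
blue top plinthtop (array([448.5,  44.4]), array([63.5, 36.2]), -21.3, np.int64(138)) blue cloak (array([448.1,  44.3]), array([31. , 30.1]), -26.3) head [0.4505 0.0431 0.1145] top 0.1245
blue scene plinthtop (array([446.9,  41.2]), array([69.9, 34.9]), -21.6, np.int64(82)) blue cloak (array([451.3,  39. ]), array([32.8, 28.2]), 60.6) head [0.4578 0.042  0.1105] top 0.1165
clk 26.3 cur [ 0.5586 -0.0752  0.2   ] 90.2 q7 -0.39 dp [ 1.185e+02 -1.093e+02 -1.000e-01] tw [0.    0.    0.369] open 0.999 ff 0.0
```

Emit:
step_arm(
  motion=[
    {"dp": [40, -36, 0], "twist": [0, 0, 0.12], "hand": 1},
    {"dp": [80, -73, 0], "twist": [0, 0, 0.25], "hand": 1},
    {"dp": [120, -110, 0], "twist": [0, 0, 0.376], "hand": 1},
    {"dp": [120, -110, 0], "twist": [0, 0, 0.376], "hand": 1},
    {"dp": [120, -110, 0], "twist": [0, 0, 0.376], "hand": 1},
  ],
)

```text
clock: 26.92
tool_pos: [0.4505, 0.0431, 0.1997]
eef_rot: [0.827, 0.562, 0.001, 0.001]
contact_force: [0.2, -0.9, -0.7]
opening: 1.003
finger_force: 0.0
```

Emit:
step_arm(
  motion=[
    {"dp": [0, 0, 0], "twist": [0, 0, 0], "hand": 1},
  ],
)

```text
clock: 27.05
tool_pos: [0.4504, 0.0426, 0.1994]
eef_rot: [0.828, 0.561, 0.0, 0.0]
contact_force: [0.4, 0.8, -0.7]
opening: 0.998
finger_force: 0.0
```

Run:
```python
from h import *
go(.4485,.0444,.083,68.6)
```

```text
clk 27.1 cur [0.4504 0.0426 0.1994] 68.3 q7 -0.98 dp [  1.   -2.5 116.4] tw [ 0.001 -0.    -0.005] open 0.998 ff 0.0
```

Emit:
step_arm(
  motion=[
    {"dp": [1, -2.3, 40], "twist": [0, 0, -0.005], "hand": 1},
    {"dp": [1, -2.3, 85], "twist": [0, 0, -0.005], "hand": 1},
    {"dp": [1, -2.3, 117], "twist": [0, 0, -0.005], "hand": 1},
    {"dp": [1, -2.3, 117], "twist": [0, 0, -0.005], "hand": 0.2},
    {"dp": [1, -2.3, 117], "twist": [0, 0, -0.005], "hand": -0.2},
  ],
)

```text
clock: 27.68
tool_pos: [0.448, 0.0453, 0.0832]
eef_rot: [0.826, 0.564, 0.001, 0.0]
contact_force: [0.3, 0.2, 0.1]
opening: 0.798
finger_force: 0.0
```

Emit:
step_arm(
  motion=[
    {"dp": [0, 0, 0], "twist": [0, 0, 0], "hand": -1},
    {"dp": [0, 0, 0], "twist": [0, 0, 0], "hand": -1},
    {"dp": [0, 0, 0], "twist": [0, 0, 0], "hand": -1},
    {"dp": [0, 0, 0], "twist": [0, 0, 0], "hand": -1},
    {"dp": [0, 0, 0], "twist": [0, 0, 0], "hand": -1},
  ],
)

```text
clock: 28.3
tool_pos: [0.4476, 0.0457, 0.0828]
eef_rot: [0.825, 0.564, 0.0, 0.0]
contact_force: [-0.0, -1.1, 1.6]
opening: 0.334
finger_force: 30.0
```

Emit:
step_arm(
  motion=[
    {"dp": [0, 0, 0], "twist": [0, 0, 0], "hand": -1},
    {"dp": [0, 0, -35], "twist": [0, 0, 0], "hand": -1},
    {"dp": [0, 0, -80], "twist": [0, 0, 0], "hand": -1},
    {"dp": [0, 0, -117], "twist": [0, 0, 0], "hand": -1},
    {"dp": [0, 0, -117], "twist": [0, 0, 0], "hand": -1},
  ],
)

```text
clock: 28.92
tool_pos: [0.4481, 0.046, 0.2012]
eef_rot: [0.826, 0.564, 0.002, 0.001]
contact_force: [0.9, -0.0, -4.5]
opening: 0.335
finger_force: 30.0
```

Run:
```python
from h import *
go(.6152,-.1117,.2,95.7)
```

```text
clk 28.9 cur [0.4481 0.046  0.2012] 68.7 q7 -1.01 dp [-86.3 212.9   1.7] tw [ 0.004 -0.002 -0.471] open 0.335 ff 30.0
```

Emit:
step_arm(
  motion=[
    {"dp": [-20, 48, 0], "twist": [0, 0, -0.12], "hand": -1},
    {"dp": [-40, 97, 0], "twist": [0, 0, -0.24], "hand": -1},
    {"dp": [-62, 150, 0], "twist": [0, 0, -0.36], "hand": -1},
    {"dp": [-86, 212, 0], "twist": [0, 0, -0.471], "hand": -1},
    {"dp": [-86, 212, 0], "twist": [0, 0, -0.471], "hand": -1},
  ],
)

```text
clock: 29.55
tool_pos: [0.6147, -0.1172, 0.1959]
eef_rot: [0.674, 0.739, -0.002, 0.0]
contact_force: [-1.9, 0.8, -3.9]
opening: 0.328
finger_force: 30.0
```

Emit:
step_arm(
  motion=[
    {"dp": [0, 0, 0], "twist": [0, 0, 0], "hand": -1},
    {"dp": [0, 0, 0], "twist": [0, 0, 0], "hand": -1},
    {"dp": [0, 0, 0], "twist": [0, 0, 0], "hand": -1},
  ],
)

```text
clock: 29.92
tool_pos: [0.6128, -0.1099, 0.1995]
eef_rot: [0.67, 0.742, -0.0, -0.0]
contact_force: [0.5, 0.8, -2.2]
opening: 0.332
finger_force: 30.0
```

Run:
```python
from h import *
go(.6153,-.111,.117,95.7)
```

```text
clk 29.9 cur [ 0.6128 -0.1099  0.1995] 95.9 q7 -0.24 dp [-1.4  2.5 82.5] tw [-0.001 -0.     0.003] open 0.332 ff 30.0
```

Emit:
step_arm(
  motion=[
    {"dp": [-1.4, 2.2, 30], "twist": [0, 0, 0.003], "hand": -1},
    {"dp": [-1.4, 2.2, 65], "twist": [0, 0, 0.003], "hand": -1},
    {"dp": [-1.4, 2.2, 80], "twist": [0, 0, 0.003], "hand": -1},
    {"dp": [-1.4, 2.2, 83], "twist": [0, 0, 0.003], "hand": -1},
    {"dp": [-1.4, 2.2, 83], "twist": [0, 0, 0.003], "hand": -1},
  ],
)

```text
clock: 30.55
tool_pos: [0.6166, -0.1121, 0.1176]
eef_rot: [0.672, 0.741, 0.001, 0.001]
contact_force: [0.1, -0.7, -2.4]
opening: 0.331
finger_force: 30.0
```

Emit:
step_arm(
  motion=[
    {"dp": [0, 0, 3], "twist": [0, 0, 0], "hand": -1},
    {"dp": [0, 0, 5], "twist": [0, 0, 0], "hand": -1},
    {"dp": [0, 0, 7], "twist": [0, 0, 0], "hand": -1},
    {"dp": [0, 0, 9], "twist": [0, 0, 0], "hand": -1},
    {"dp": [0, 0, 9], "twist": [0, 0, 0], "hand": -1},
  ],
)

```text
clock: 31.18
tool_pos: [0.6167, -0.1118, 0.1121]
eef_rot: [0.672, 0.741, 0.001, 0.001]
contact_force: [-8.1, -0.3, 23.7]
opening: 0.335
finger_force: 30.0
```

Emit:
step_arm(
  motion=[
    {"dp": [0, 0, -12], "twist": [0, 0, 0], "hand": -1},
    {"dp": [0, 0, -12], "twist": [0, 0, 0], "hand": -1},
    {"dp": [0, 0, -12], "twist": [0, 0, 0], "hand": -1},
  ],
)

```text
clock: 31.55
tool_pos: [0.6156, -0.1126, 0.119]
eef_rot: [0.672, 0.74, -0.0, -0.0]
contact_force: [0.0, 0.7, -3.2]
opening: 0.329
finger_force: 30.0
```

Run:
```python
from h import *
go(.615,-.111,.117,95.7)
d=snap("top");P=d["P"];z=P[...,2];Q=(P-[.6174,-.1357,0])[...,:2]@np.array([[.995,-.0993],[.0993,.995]])
# tray inner edges: floor pixels near slots in tray frame
d2=snap("scene")
for c,e in(("top",d),("scene",d2)):
    P=e["P"];z=P[...,2];m=(abs(P[...,0]-.617)<.075)&(abs(P[...,1]+.136)<.13)&(z>.027)&(z<.033)
    print(c,rect(P,m))
    m=(abs(P[...,0]-.615)<.06)&(abs(P[...,1]+.111)<.05)&(z>.036)&(z<.062)
    print("plinth held",rect(P,m), np.round(np.percentile(z[m],[5,95]),3) if m.any() else 0)
```

```text
clk 31.6 cur [ 0.6156 -0.1126  0.119 ] 95.5 q7 -0.31 dp [ 1.6 -0.4  2. ] tw [-0.001  0.    -0.003] open 0.329 ff 30.0
top (array([ 617.1, -135.9]), array([215.3,  99.7]), -84.5, np.int64(256))
plinth held (array([565.6, -71.7]), array([15.4,  0. ]), 80.0, np.int64(2)) [0.036 0.036]
scene (array([ 616.4, -138. ]), array([217.2, 104.1]), -85.0, np.int64(541))
plinth held (array([ 620.3, -123.4]), array([62.2, 60.9]), -19.2, np.int64(149)) [0.038 0.061]
```

Emit:
step_arm(
  motion=[
    {"dp": [1.8, -0.6, 0], "twist": [0, 0, -0.003], "hand": -1},
    {"dp": [1.8, -0.6, 3], "twist": [0, 0, -0.003], "hand": -1},
    {"dp": [1.8, -0.6, 6], "twist": [0, 0, -0.003], "hand": -1},
    {"dp": [1.8, -0.6, 9], "twist": [0, 0, -0.003], "hand": -1},
    {"dp": [1.8, -0.6, 11], "twist": [0, 0, -0.003], "hand": -1},
  ],
)

```text
clock: 32.28
tool_pos: [0.615, -0.1107, 0.1083]
eef_rot: [0.671, 0.742, -0.0, -0.0]
contact_force: [0.7, 0.1, -2.6]
opening: 0.333
finger_force: 30.0
```

Emit:
step_arm(
  motion=[
    {"dp": [0, 0, 0], "twist": [0, 0, 0], "hand": -1},
  ],
)

```text
clock: 32.4
tool_pos: [0.615, -0.1107, 0.1084]
eef_rot: [0.671, 0.742, -0.0, -0.0]
contact_force: [0.0, -0.5, -2.5]
opening: 0.328
finger_force: 30.0
```

Emit:
step_arm(
  motion=[
    {"dp": [0, 0, 4], "twist": [0, 0, 0], "hand": -1},
    {"dp": [0, 0, 8], "twist": [0, 0, 0], "hand": -1},
    {"dp": [0, 0, 12], "twist": [0, 0, 0], "hand": -1},
    {"dp": [0, 0, 16], "twist": [0, 0, 0], "hand": -1},
    {"dp": [0, 0, 17], "twist": [0, 0, 0], "hand": -1},
  ],
)

```text
clock: 33.02
tool_pos: [0.6148, -0.1106, 0.0912]
eef_rot: [0.671, 0.742, -0.0, -0.0]
contact_force: [-0.5, 0.2, -3.3]
opening: 0.333
finger_force: 30.0
```

Emit:
step_arm(
  motion=[
    {"dp": [0, 0, 0], "twist": [0, 0, 0], "hand": 1},
    {"dp": [0, 0, 0], "twist": [0, 0, 0], "hand": 1},
    {"dp": [0, 0, 0], "twist": [0, 0, 0], "hand": 1},
    {"dp": [0, 0, 0], "twist": [0, 0, 0], "hand": 1},
    {"dp": [0, 0, 0], "twist": [0, 0, 0], "hand": 1},
  ],
)

```text
clock: 33.65
tool_pos: [0.6152, -0.1107, 0.0917]
eef_rot: [0.671, 0.742, 0.0, 0.0]
contact_force: [-0.0, -0.7, -0.1]
opening: 0.878
finger_force: 0.0
```

Emit:
step_arm(
  motion=[
    {"dp": [0, 0, -30], "twist": [0, 0, 0], "hand": 1},
    {"dp": [0, 0, -70], "twist": [0, 0, 0], "hand": 1},
    {"dp": [0, 0, -108], "twist": [0, 0, 0], "hand": 1},
    {"dp": [40, -24, -108], "twist": [0, 0, 0], "hand": 1},
    {"dp": [90, -53, -108], "twist": [0, 0, 0], "hand": 1},
  ],
)

```text
clock: 34.28
tool_pos: [0.5534, -0.0263, 0.2001]
eef_rot: [0.672, 0.741, 0.001, 0.001]
contact_force: [0.6, 1.2, 0.2]
opening: 1.0
finger_force: 0.0
```

Emit:
step_arm(
  motion=[
    {"dp": [40, -30, 0], "twist": [0, 0, 0], "hand": 1},
    {"dp": [80, -60, 0], "twist": [0, 0, 0], "hand": 1},
    {"dp": [80, -60, 0], "twist": [0, 0, 0], "hand": 1},
  ],
)

```text
clock: 34.65
tool_pos: [0.4832, 0.0504, 0.2002]
eef_rot: [0.668, 0.744, -0.0, -0.001]
contact_force: [-0.3, -1.3, 0.5]
opening: 1.003
finger_force: 0.0
```

```bash
cat > rod.py <<'E'
from h import *
def rodm(d,c,show=True):
    P,H=d["P"],d["hsv"];z=P[...,2]
    reg=(P[...,1]>.13)&(P[...,0]<.69)&(P[...,0]>.3)&(P[...,1]<.42)
    red=(H[...,1]>120)&((H[...,0]<8)|(H[...,0]>172))&reg&(z>.008)&(z<.03)
    print(c,"handle",rect(P,red))
    hp=np.median(P[red],0)
    k=reg&(z>.0045)&(z<.03)&(np.hypot(*(P[...,:2]-hp[:2]).transpose(2,0,1))<.31)&~red
    q=P[k][:,:2].astype(np.float32);l=cv2.fitLine(q,cv2.DIST_HUBER,0,.001,.001).ravel();t=(q-l[2:])@l[:2];o=abs((q-l[2:])@[-l[1],l[0]])<.008
    print(c,"shaft",k.sum(),o.sum(),"yaw",np.degrees(np.arctan2(l[1],l[0])),"ends",l[2:]+l[:2]*t[o].min(),l[2:]+l[:2]*t[o].max())
E
python3 - <<'E'
from seg import *
from rod import rodm
fig={"ochre":(.6245,-.2073),"green":(.6198,-.1596),"blue":(.615,-.1118)}
for c in("top","scene"):
    d=snap(c);P=d["P"];z=P[...,2]
    for n,f in fig.items():
        m=near(P,f,.016)&(z<.15);print(c,n,"max z",round(np.nanmax(z[m]),4))
    rodm(d,c)
    cv2.imwrite(f"pics/{c}2.png",cv2.resize(d["pixels"][100:300,120:420,::-1],None,fx=2.5,fy=2.5,interpolation=cv2.INTER_CUBIC))
E
```

```text
top ochre max z 0.1322
top green max z 0.131
top blue max z 0.1324
top handle (array([438.2, 278.1]), array([68.6, 18.3]), -5.6, np.int64(145))
top shaft 923 222 yaw -4.2561374 ends [0.30363637 0.28396824] [0.68872684 0.25530958]
scene ochre max z 0.1304
scene green max z 0.1302
scene blue max z 0.1294
scene handle (array([442.2, 272.3]), array([69.4, 19.8]), -3.1, np.int64(58))
scene shaft 372 85 yaw -0.5104025 ends [0.31563166 0.26961663] [0.6761693 0.2664048]
```

View pics/scene2.png

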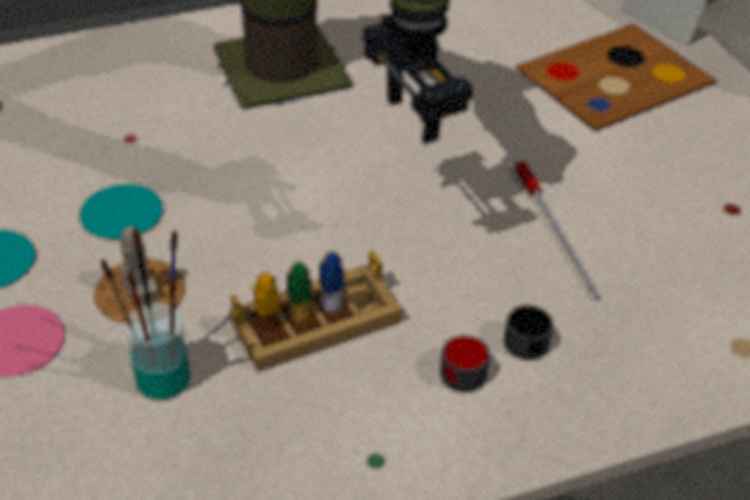

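The three figures are seated, slot 0 is left empty, and the blank is on the mat. Next is the rod.

Run:
```python
from h import *
go(.4452,.2773,.12,173.5)
# rod axis by pixels: top cam rays -> plane; dark/grey shaft: columns of minimal saturation contrast
d=snap("top");im=cv2.cvtColor(d["pixels"],cv2.COLOR_RGB2HSV)[...,2].astype(float)
crop=d["pixels"][120:250,110:180,::-1];cv2.imwrite("pics/rodtop.png",cv2.resize(crop,None,fx=4.5,fy=4.5,interpolation=cv2.INTER_CUBIC))
```

```text
clk 34.8 cur [0.4861 0.047  0.1998] 95.8 q7 -0.63 dp [233.3 -17.6  79.6] tw [ 0.000e+00  1.000e-03 -1.357e+00] open 1.001 ff 0.0
```

View pics/rodtop.png

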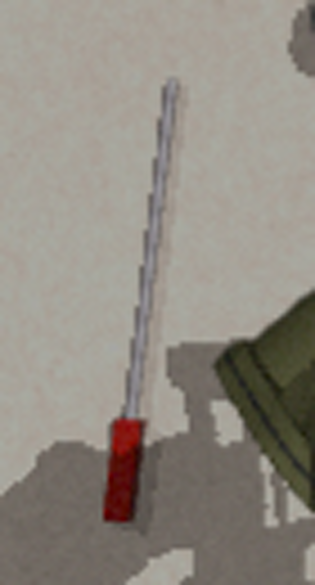

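Emit:
step_arm(
  motion=[
    {"dp": [45, -3, 0], "twist": [0, 0, -0.17], "hand": 1},
    {"dp": [90, -6, 0], "twist": [0, 0, -0.34], "hand": 1},
    {"dp": [140, -10, 0], "twist": [0, 0, -0.51], "hand": 1},
    {"dp": [190, -14, 0], "twist": [0, 0, -0.68], "hand": 1},
    {"dp": [233, -17.6, 0], "twist": [0, 0, -0.85], "hand": 1},
  ],
)

```text
clock: 35.42
tool_pos: [0.4462, 0.2782, 0.1994]
eef_rot: [0.304, 0.953, 0.0, 0.0]
contact_force: [0.2, -0.5, 0.2]
opening: 1.002
finger_force: 0.0
```

Emit:
step_arm(
  motion=[
    {"dp": [0, 0, 0], "twist": [0, 0, -0.17], "hand": 1},
    {"dp": [0, 0, 0], "twist": [0, 0, -0.34], "hand": 1},
    {"dp": [0, 0, 0], "twist": [0, 0, -0.51], "hand": 1},
    {"dp": [0, 0, 0], "twist": [0, 0, -0.51], "hand": 1},
    {"dp": [0, 0, 0], "twist": [0, 0, -0.51], "hand": 1},
  ],
)

```text
clock: 36.05
tool_pos: [0.4457, 0.2767, 0.1994]
eef_rot: [0.058, 0.998, -0.0, 0.0]
contact_force: [-0.8, 0.8, 0.4]
opening: 0.999
finger_force: 0.0
```

Run:
```python
from h import *
from rod import rodm
d=snap("scene");rodm(d,"scene")
go(.4452,.2773,.024,174)
```

```text
scene handle (array([442.3, 272.5]), array([68.6, 19.7]), -5.8, np.int64(55))
scene shaft 371 116 yaw -5.7175293 ends [0.30691525 0.28997576] [0.6898631  0.25163415]
clk 36.1 cur [0.4455 0.2769 0.1995] 173.4 q7 0.05 dp [  0.4   0.4 175.5] tw [-0.    0.   -0.01] open 1.0 ff 0.0
```

Emit:
step_arm(
  motion=[
    {"dp": [0, 0, 50], "twist": [0, 0, -0.01], "hand": 1},
    {"dp": [0, 0, 100], "twist": [0, 0, -0.01], "hand": 1},
    {"dp": [0, 0, 145], "twist": [0, 0, -0.01], "hand": 1},
    {"dp": [0, 0, 170], "twist": [0, 0, -0.01], "hand": 1},
    {"dp": [0, 0, 175], "twist": [0, 0, -0.01], "hand": 1},
  ],
)

```text
clock: 36.72
tool_pos: [0.4445, 0.2766, 0.0233]
eef_rot: [0.051, 0.999, -0.001, -0.001]
contact_force: [-0.5, 0.2, 1.0]
opening: 0.999
finger_force: 0.0
```

Emit:
step_arm(
  motion=[
    {"dp": [0, 0, 0], "twist": [0, 0, 0], "hand": -1},
    {"dp": [0, 0, 0], "twist": [0, 0, 0], "hand": -1},
    {"dp": [0, 0, 0], "twist": [0, 0, 0], "hand": -1},
    {"dp": [0, 0, 0], "twist": [0, 0, 0], "hand": -1},
    {"dp": [0, 0, 0], "twist": [0, 0, 0], "hand": -1},
  ],
  force=40,
)

```text
clock: 37.35
tool_pos: [0.445, 0.2773, 0.0248]
eef_rot: [0.05, 0.999, 0.0, 0.0]
contact_force: [-0.5, -0.1, -0.0]
opening: 0.462
finger_force: 0.0
```

Emit:
step_arm(
  motion=[
    {"dp": [0, 0, 0], "twist": [0, 0, 0], "hand": -1},
    {"dp": [0, 0, 0], "twist": [0, 0, 0], "hand": -1},
    {"dp": [0, 0, 0], "twist": [0, 0, 0], "hand": -1},
    {"dp": [0, 0, 0], "twist": [0, 0, 0], "hand": -1},
    {"dp": [0, 0, 0], "twist": [0, 0, 0], "hand": -1},
  ],
)

```text
clock: 37.98
tool_pos: [0.4449, 0.2773, 0.0245]
eef_rot: [0.05, 0.999, -0.0, -0.0]
contact_force: [-0.1, -0.5, 0.8]
opening: 0.002
finger_force: 0.0
```

Run:
```python
from h import *
d=snap("scene");cv2.imwrite("pics/s3.png",cv2.resize(d["pixels"][130:270,270:420,::-1],None,fx=4,fy=4,interpolation=cv2.INTER_CUBIC))
```

```text
(no output)
```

View pics/s3.png

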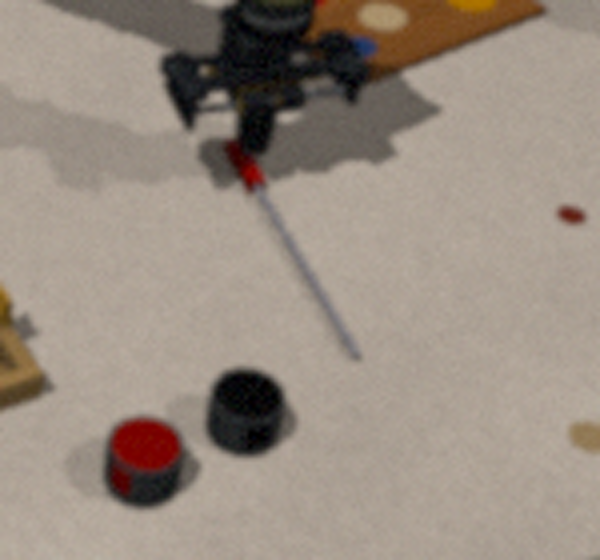

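The fingers closed beside the handle and the rod has shifted. I'll raise the gripper and measure again.

Emit:
step_arm(
  motion=[
    {"dp": [0, 0, -40], "twist": [0, 0, 0], "hand": 1},
    {"dp": [0, 0, -90], "twist": [0, 0, 0], "hand": 1},
    {"dp": [60, 0, -140], "twist": [0, 0, 0], "hand": 1},
    {"dp": [120, 0, -175], "twist": [0, 0, 0], "hand": 1},
    {"dp": [120, 0, -175], "twist": [0, 0, 0], "hand": 1},
  ],
)

```text
clock: 38.65
tool_pos: [0.3232, 0.29, 0.2014]
eef_rot: [0.048, 0.999, 0.001, 0.001]
contact_force: [0.9, 0.5, -0.6]
opening: 0.55
finger_force: 0.0
```

Run:
```python
from h import *
from rod import rodm
for c in("top","scene"):
    d=snap(c);rodm(d,c)
    if c=="top": cv2.imwrite("pics/rt2.png",cv2.resize(d["pixels"][110:270,90:240,::-1],None,fx=3.7,fy=3.7,interpolation=cv2.INTER_CUBIC))
go(.44,.27,.1,174)
```

```text
top handle (array([438.2, 277.8]), array([68.6, 18.4]), -5.6, np.int64(143))
top shaft 932 146 yaw -0.6558427 ends [0.32820612 0.2751875 ] [0.68965703 0.27104995]
scene handle (array([441.8, 273.9]), array([67.3, 16.4]), -6.6, np.int64(55))
scene shaft 372 65 yaw -5.8799872 ends [0.3186329  0.29718533] [0.68874687 0.25906843]
clk 38.8 cur [0.3246 0.29   0.2006] 174.4 q7 -0.21 dp [-116.6   -8.7  100.8] tw [0.001 0.002 0.007] open 0.637 ff 0.0
```

View pics/rt2.png

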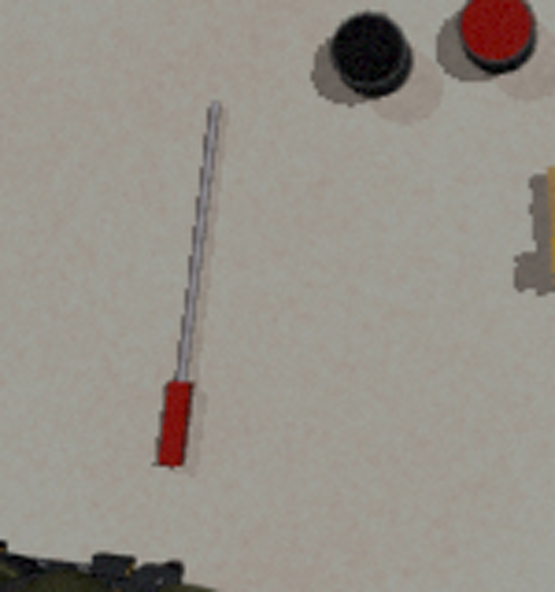

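Run:
```python
from h import *
print(r.tip_reach)
s=r.get_state();p=s["tool_pos"];print(np.round(p,4),s["opening"])
for c in("scene","top"):
    d=snap(c);P=d["P"];z=P[...,2]
    m=(np.hypot(P[...,0]-p[0],P[...,1]-p[1])<.1)&(z>.05)&(z<.3)
    q=P[m];print(c,m.sum(),"z",np.round(np.percentile(q[:,2],[0,1,2,5,10,50]),3),"low pts",np.round(q[q[:,2]<np.percentile(q[:,2],4)][:8],3).tolist())
```

```text
0.022
[0.3246 0.29   0.2006] 0.6372797037450356
scene 380 z [0.211 0.213 0.216 0.222 0.229 0.284] low pts [[0.32, 0.316, 0.22], [0.318, 0.318, 0.214], [0.31, 0.249, 0.218], [0.327, 0.317, 0.215], [0.336, 0.325, 0.219], [0.335, 0.33, 0.217], [0.316, 0.246, 0.218], [0.33, 0.316, 0.212]]
top 150 z [0.274 0.276 0.279 0.28  0.286 0.295] low pts [[0.369, 0.372, 0.277], [0.369, 0.369, 0.279], [0.366, 0.367, 0.276], [0.364, 0.366, 0.279], [0.365, 0.334, 0.279], [0.36, 0.328, 0.274]]
```

Run:
```python
from h import *
d=snap("scene");n2=d["n2"];M=R.from_quat(d["orientation"]).as_matrix();C=d["xyz"]
v=M@np.array([*n2[167,334],1]);t=(.445-C[0])/v[0];print("s3 tip ray at x=.445",C+t*v)
# project current tip, TCP
p=r.get_state()["tool_pos"];K=np.array([[d["fx"],0,d["cx"]],[0,d["fy"],d["cy"]],[0,0,1]])
im=d["pixels"][:,:,::-1].copy()
A=R.from_quat(r.get_state()["eef_rot"])
pts=[p+A.apply([0,s*.030,dz]) for s in(-1,1) for dz in(0,.022)]
uv=cv2.projectPoints(np.array([M.T@(q-C) for q in pts]),np.zeros(3),np.zeros(3),K,d["D"])[0].reshape(-1,2)
u0,v0=np.int32(uv.mean(0))-[60,50]
S=6;c=cv2.resize(im[v0:v0+95,u0:u0+120],None,fx=S,fy=S,interpolation=cv2.INTER_CUBIC)
for i,q in enumerate(uv): cv2.circle(c,tuple(np.int32((q-[u0,v0])*S)),4,(0,255,255) if i%2 else (255,0,255),-1)
cv2.imwrite("pics/tip.png",c)
```

```text
s3 tip ray at x=.445 [0.445      0.28457961 0.0319548 ]
```

View pics/tip.png

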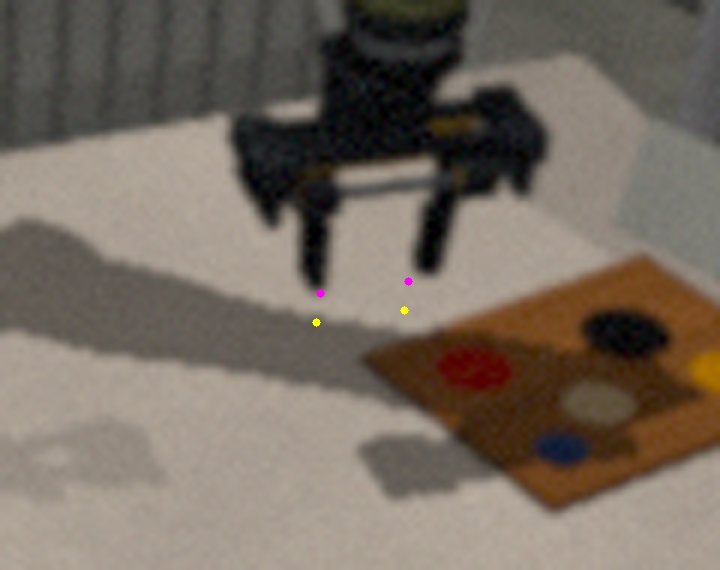

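The tips really sit about 30 mm higher than the reported tool height. On this robot tip z ≈ tool z + 0.01. I'll go back over the handle and descend by feel.

Emit:
step_arm(
  motion=[
    {"dp": [-40, 0, 0], "twist": [0, 0, 0.007], "hand": 1},
    {"dp": [-80, 0, 0], "twist": [0, 0, 0.007], "hand": 1},
    {"dp": [-121, 0, 60], "twist": [0, 0, 0.007], "hand": 1},
    {"dp": [-121, 0, 120], "twist": [0, 0, 0.007], "hand": 1},
    {"dp": [-121, 0, 160], "twist": [0, 0, 0.007], "hand": 1},
  ],
)

```text
clock: 39.52
tool_pos: [0.4472, 0.2746, 0.0352]
eef_rot: [0.056, 0.998, -0.002, -0.001]
contact_force: [0.7, -0.6, 0.4]
opening: 1.002
finger_force: 0.0
```

Emit:
step_arm(
  motion=[
    {"dp": [0, 0, 0], "twist": [0, 0, 0], "hand": 1},
    {"dp": [0, 0, 0], "twist": [0, 0, 0], "hand": 1},
  ],
)

```text
clock: 39.78
tool_pos: [0.4465, 0.2775, 0.0401]
eef_rot: [0.054, 0.999, 0.0, 0.0]
contact_force: [-0.0, 1.0, 1.0]
opening: 1.002
finger_force: 0.0
```

Run:
```python
from h import *
go(.4452,.2773,.004,174)
print(r.get_state()["contact_force"])
```

```text
clk 39.8 cur [0.4465 0.2775 0.0401] 173.8 q7 -0.21 dp [ 1.3 -0.4 36.1] tw [ 0.001  0.    -0.004] open 1.002 ff 0.0
[-0.0377389   1.01447457  0.95644419]
```

Emit:
step_arm(
  motion=[
    {"dp": [1, 0, 15], "twist": [0, 0, 0], "hand": 1},
    {"dp": [1, 0, 27], "twist": [0, 0, 0], "hand": 1},
    {"dp": [1, 0, 33], "twist": [0, 0, 0], "hand": 1},
    {"dp": [1, 0, 36], "twist": [0, 0, 0], "hand": 1},
    {"dp": [1, 0, 36], "twist": [0, 0, 0], "hand": 1},
  ],
)

```text
clock: 40.4
tool_pos: [0.445, 0.2773, 0.0037]
eef_rot: [0.054, 0.999, 0.0, 0.0]
contact_force: [-0.2, -0.3, -0.0]
opening: 0.999
finger_force: 0.0
```

Emit:
step_arm(
  motion=[
    {"dp": [0, 0, 2], "twist": [0, 0, 0], "hand": 1},
    {"dp": [0, 0, 4], "twist": [0, 0, 0], "hand": 1},
    {"dp": [0, 0, 4], "twist": [0, 0, 0], "hand": 1},
  ],
)

```text
clock: 40.78
tool_pos: [0.4448, 0.2772, -0.0006]
eef_rot: [0.054, 0.999, -0.0, -0.0]
contact_force: [-0.0, -1.2, 0.6]
opening: 1.001
finger_force: 0.0
```

Emit:
step_arm(
  motion=[
    {"dp": [0, 0, 1.5], "twist": [0, 0, 0], "hand": 1},
    {"dp": [0, 0, 3], "twist": [0, 0, 0], "hand": 1},
    {"dp": [0, 0, 3], "twist": [0, 0, 0], "hand": 1},
  ],
)

```text
clock: 41.15
tool_pos: [0.4448, 0.2772, -0.0036]
eef_rot: [0.054, 0.999, -0.0, -0.0]
contact_force: [-0.1, -0.3, 0.0]
opening: 0.996
finger_force: 0.0
```

Emit:
step_arm(
  motion=[
    {"dp": [0, 0, 1], "twist": [0, 0, 0], "hand": 1},
    {"dp": [0, 0, 2], "twist": [0, 0, 0], "hand": 1},
    {"dp": [0, 0, 2], "twist": [0, 0, 0], "hand": 1},
  ],
)

```text
clock: 41.52
tool_pos: [0.4449, 0.2773, -0.0055]
eef_rot: [0.054, 0.999, -0.0, -0.0]
contact_force: [-0.3, 0.5, 0.2]
opening: 0.997
finger_force: 0.0
```

Emit:
step_arm(
  motion=[
    {"dp": [0, 0, 1], "twist": [0, 0, 0], "hand": 1},
    {"dp": [0, 0, 1.5], "twist": [0, 0, 0], "hand": 1},
    {"dp": [0, 0, 1.5], "twist": [0, 0, 0], "hand": 1},
  ],
)

```text
clock: 41.9
tool_pos: [0.4449, 0.2773, -0.007]
eef_rot: [0.054, 0.999, -0.0, 0.0]
contact_force: [-0.2, 0.7, 0.3]
opening: 1.001
finger_force: 0.0
```

Run:
```python
from h import *
p=r.get_state()["tool_pos"]
d=snap("scene");P=d["P"];z=P[...,2];H=d["hsv"]
m=(np.hypot(P[...,0]-p[0],P[...,1]-p[1])<.08)&(z<.06)&(H[...,2]<50)&(z>-.02)
q=P[m];print(m.sum(),np.round(np.percentile(q[:,2],[0,2,5,10,50]),4))
```

```text
89 [-0.001   0.0076  0.0102  0.0138  0.0346]
```

Emit:
step_arm(
  motion=[
    {"dp": [0, 0, 0], "twist": [0, 0, 0], "hand": -1},
    {"dp": [0, 0, 0], "twist": [0, 0, 0], "hand": -1},
    {"dp": [0, 0, 0], "twist": [0, 0, 0], "hand": -1},
    {"dp": [0, 0, 0], "twist": [0, 0, 0], "hand": -1},
    {"dp": [0, 0, 0], "twist": [0, 0, 0], "hand": -1},
  ],
)

```text
clock: 42.58
tool_pos: [0.4449, 0.2772, -0.007]
eef_rot: [0.054, 0.999, -0.0, 0.0]
contact_force: [-0.3, 0.1, -0.4]
opening: 0.457
finger_force: 0.0
```

Emit:
step_arm(
  motion=[
    {"dp": [0, 0, 0], "twist": [0, 0, 0], "hand": -1},
    {"dp": [0, 0, 0], "twist": [0, 0, 0], "hand": -1},
    {"dp": [0, 0, 0], "twist": [0, 0, 0], "hand": -1},
    {"dp": [0, 0, 0], "twist": [0, 0, 0], "hand": -1},
    {"dp": [0, 0, 0], "twist": [0, 0, 0], "hand": -1},
  ],
)

```text
clock: 43.2
tool_pos: [0.4449, 0.2772, -0.007]
eef_rot: [0.054, 0.999, -0.0, 0.0]
contact_force: [0.0, -0.2, 0.3]
opening: 0.2
finger_force: 39.9
```

Run:
```python
from h import *
go(.445,.2773,.16,174)
s=r.get_state();print(s["contact_force"],s["moment"],s["eef_rot"])
d=snap("top");P=d["P"];H=d["hsv"];z=P[...,2]
# shaft tip by colour: bluish grey shaft vs table; print tip via vertical scan
n2=d["n2"];M=R.from_quat(d["orientation"]).as_matrix();C=d["xyz"]
cv2.imwrite("pics/x.png",d["pixels"][:,:,::-1])
```

```text
clk 43.2 cur [ 0.4449  0.2772 -0.007 ] 173.8 q7 -0.32 dp [-1.00e-01  1.00e-01 -1.67e+02] tw [-0.     0.    -0.003] open 0.2 ff 39.9
[ 0.03684595 -0.1944996   0.32055517] [ 0.05594982 -0.11209429  0.00900561] [ 5.38579148e-02  9.98548605e-01 -8.78902156e-05  5.67340404e-06]
```

Emit:
step_arm(
  motion=[
    {"dp": [0, 0, -20], "twist": [0, 0, 0], "hand": -1},
    {"dp": [0, 0, -60], "twist": [0, 0, 0], "hand": -1},
    {"dp": [0, 0, -110], "twist": [0, 0, 0], "hand": -1},
    {"dp": [0, 0, -167], "twist": [0, 0, 0], "hand": -1},
    {"dp": [0, 0, -167], "twist": [0, 0, 0], "hand": -1},
  ],
)

```text
clock: 43.88
tool_pos: [0.4464, 0.2794, 0.1636]
eef_rot: [0.054, 0.999, 0.003, 0.003]
contact_force: [-1.3, 0.5, -2.3]
opening: 0.2
finger_force: 39.9
```

Emit:
step_arm(
  motion=[
    {"dp": [-20, -2, 0], "twist": [0, 0, 0.15], "hand": -1},
    {"dp": [-40, -4, 0], "twist": [0, 0, 0.3], "hand": -1},
    {"dp": [-60, -6, 0], "twist": [0, 0, 0.45], "hand": -1},
    {"dp": [-85, -8, 0], "twist": [0, 0, 0.6], "hand": -1},
    {"dp": [-108, -9, 0], "twist": [0, 0, 0.75], "hand": -1},
  ],
)

```text
clock: 44.5
tool_pos: [0.5513, 0.2553, 0.158]
eef_rot: [0.418, 0.908, -0.002, -0.0]
contact_force: [0.4, -0.1, -1.8]
opening: 0.197
finger_force: 39.9
```

Emit:
step_arm(
  motion=[
    {"dp": [0, 0, 0], "twist": [0, 0, 0.15], "hand": -1},
    {"dp": [0, 0, 0], "twist": [0, 0, 0.3], "hand": -1},
    {"dp": [0, 0, 0], "twist": [0, 0, 0.45], "hand": -1},
    {"dp": [0, 0, 0], "twist": [0, 0, 0.61], "hand": -1},
    {"dp": [0, 0, 0], "twist": [0, 0, 0.61], "hand": -1},
  ],
)

```text
clock: 45.12
tool_pos: [0.5505, 0.256, 0.1585]
eef_rot: [0.669, 0.743, -0.002, 0.0]
contact_force: [0.4, 0.5, -1.9]
opening: 0.197
finger_force: 39.9
```

Emit:
step_arm(
  motion=[
    {"dp": [0, 0, 0], "twist": [0, 0, 0], "hand": -1},
    {"dp": [0, 0, 0], "twist": [0, 0, 0], "hand": -1},
  ],
)

```text
clock: 45.38
tool_pos: [0.5511, 0.2565, 0.1596]
eef_rot: [0.669, 0.743, -0.0, -0.0]
contact_force: [-0.4, 0.6, -1.6]
opening: 0.196
finger_force: 39.9
```

Run:
```python
from h import *
go(.5511,.2566,.030,95.7)
s=r.get_state();print(s["contact_force"],s["eef_rot"])
```

```text
clk 45.4 cur [0.5511 0.2565 0.1596] 96.0 q7 -0.86 dp [1.000e-01 1.000e-01 1.296e+02] tw [-0.001  0.     0.005] open 0.196 ff 39.9
[-0.3856855   0.55863807 -1.60801625] [ 6.69232126e-01  7.43053321e-01 -3.35910846e-04 -1.04791936e-04]
```

Emit:
step_arm(
  motion=[
    {"dp": [0, 0, 40], "twist": [0, 0, 0.005], "hand": -1},
    {"dp": [0, 0, 85], "twist": [0, 0, 0.005], "hand": -1},
    {"dp": [0, 0, 120], "twist": [0, 0, 0.005], "hand": -1},
    {"dp": [0, 0, 130], "twist": [0, 0, 0.005], "hand": -1},
    {"dp": [0, 0, 130], "twist": [0, 0, 0.005], "hand": -1},
  ],
)

```text
clock: 46.0
tool_pos: [0.5514, 0.2569, 0.0301]
eef_rot: [0.671, 0.741, -0.0, -0.0]
contact_force: [0.2, -0.0, -2.0]
opening: 0.2
finger_force: 39.9
```

Emit:
step_arm(
  motion=[
    {"dp": [0, 0, 0], "twist": [0, 0, 0], "hand": -1},
    {"dp": [0, 0, 0], "twist": [0, 0, 0], "hand": -1},
  ],
)

```text
clock: 46.25
tool_pos: [0.5522, 0.2572, 0.0314]
eef_rot: [0.672, 0.741, 0.001, 0.0]
contact_force: [0.5, 1.0, -1.5]
opening: 0.199
finger_force: 39.9
```

```bash
cat > line.py <<'E'
from h import *
def measure(show=None):
    go(.5511,.2566,.030,95.7)
    uy=np.array([-.0993,.995]);ux=np.array([.995,.0993]);eye=np.array([.5802,-.0349])
    for c in("top","scene"):
        d=snap(c);P=d["P"];z=P[...,2];q=P[...,:2]-eye;s=q@uy;t=q@ux
        m=(s>.005)&(s<.255)&(abs(t)<.03)&(z>.02)&(z<.08)
        S,T,Z=s[m],t[m],z[m]
        a=np.polyfit(S,T,1);k=abs(T-np.polyval(a,S))<.006;a=np.polyfit(S[k],T[k],1);b=np.polyfit(S[k],Z[k],1)
        print(c,m.sum(),"tip s %.4f"%S.min(),"t at eye/100/200",np.round(np.polyval(a,[0,.1,.2])*1000,1),"z",np.round(np.polyval(b,[0,.1,.2])*1000,1))
        # eyelet plates
        for nm,s0 in(("L",0.),("R",-.208)):
            g=(abs(s-s0)<.012)&(abs(t)<.03)&(z>.05)&(z<.068)
            print("  plate",nm,g.sum(),"t range",np.round(np.percentile(t[g],[3,97])*1000,1),"s",np.round(np.percentile(s[g],[3,97])*1000,1),"ztop",np.round(np.percentile(z[g],[50,95]),3))
        if show==c:
            cv2.imwrite(f"pics/{c}_rod.png",cv2.resize(d["pixels"][100:260,120:340,::-1],None,fx=3.6,fy=3.6,interpolation=cv2.INTER_CUBIC))
E
python3 -c "
from line import *
measure('scene')"
```

```text
clk 46.2 cur [0.5522 0.2572 0.0314] 95.6 q7 -0.98 dp [-0.5 -1.1  1.4] tw [ 0.002 -0.001 -0.002] open 0.199 ff 39.9
top 196 tip s 0.0337 t at eye/100/200 [4.3 3.5 2.8] z [48.9 49.8 50.8]
  plate L 27 t range [-12.9  13.7] s [-3.   3.8] ztop [0.061 0.064]
  plate R 32 t range [-13.7  13.5] s [-211.  -203.7] ztop [0.062 0.066]
scene 127 tip s 0.0296 t at eye/100/200 [2.7 2.5 2.2] z [48.6 49.5 50.3]
  plate L 26 t range [-15.4  14.5] s [-6.7  2.5] ztop [0.061 0.063]
  plate R 25 t range [-14.9  13.1] s [-214.5 -206.3] ztop [0.061 0.064]
```

View pics/scene_rod.png

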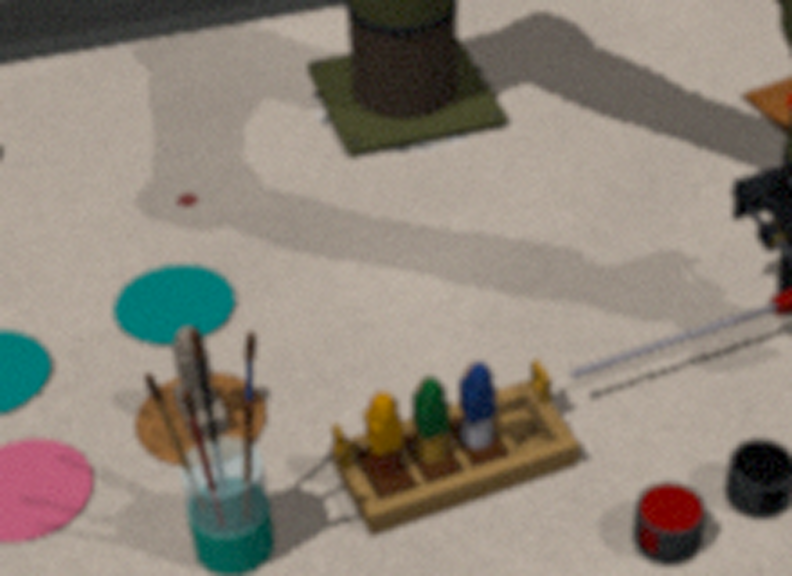

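```bash
cat > pure.py <<'E'
from h import *
uy=np.array([-.0993,.995]);ux=np.array([.995,.0993]);eye=np.array([.5802,-.0349])
def pure(smin,smax):
    go(.5511,.2566,.030,95.7)
    for c in("top","scene"):
        B=[]
        for _ in range(2):
            d=snap(c);P=d["P"];z=P[...,2];q=P[...,:2]-eye;s=q@uy;t=q@ux
            m=(s>smin)&(s<smax)&(abs(t)<.02)&(z>.041)&(z<.058);B.append(np.c_[s[m],t[m],z[m]])
        B=np.vstack(B);e=np.linspace(smin,smax,5)
        print(c,[(len(b),*np.round(np.r_[b[:,1].min(),np.median(b[:,1]),b[:,1].max(),np.median(b[:,2])]*1000,1).tolist()) for b in[B[(B[:,0]>=lo)&(B[:,0]<hi)] for lo,hi in zip(e,e[1:])] if len(b)])
E
python3 -c "
from pure import *
pure(.03,.23)"
```

```text
clk 46.4 cur [0.5519 0.2569 0.031 ] 95.6 q7 -0.98 dp [-0.3 -0.8  1. ] tw [ 0.002 -0.001 -0.002] open 0.199 ff 39.9
top [(86, -0.7, 2.8, 7.6, 49.8), (93, -1.1, 3.2, 7.2, 49.9), (82, -1.1, 3.0, 6.9, 49.7), (90, -1.7, 2.2, 6.6, 49.5)]
scene [(64, -3.3, 2.4, 8.1, 48.6), (58, -5.1, 2.7, 7.9, 49.0), (48, -5.7, 2.1, 8.0, 48.2), (48, -4.4, 2.2, 6.6, 49.3)]
```

Emit:
step_arm(
  motion=[
    {"dp": [-5, -1.2, 0.5], "twist": [0, 0, 0.003], "hand": -1},
    {"dp": [-12, -1.2, 0.5], "twist": [0, 0, 0.003], "hand": -1},
    {"dp": [-20, -1.2, 0.5], "twist": [0, 0, 0.003], "hand": -1},
    {"dp": [-20, -1.2, 0.5], "twist": [0, 0, 0.003], "hand": -1},
  ],
)

```text
clock: 47.05
tool_pos: [0.5524, 0.235, 0.0294]
eef_rot: [0.673, 0.739, -0.001, 0.0]
contact_force: [0.1, -1.0, -1.4]
opening: 0.202
finger_force: 39.9
```

Emit:
step_arm(
  motion=[
    {"dp": [-3, 0, 0], "twist": [0, 0, 0], "hand": -1},
    {"dp": [-6, 0, 0], "twist": [0, 0, 0], "hand": -1},
    {"dp": [-8, 0, 0], "twist": [0, 0, 0], "hand": -1},
    {"dp": [-9, 0, 0], "twist": [0, 0, 0], "hand": -1},
  ],
)

```text
clock: 47.55
tool_pos: [0.5529, 0.2276, 0.0295]
eef_rot: [0.673, 0.74, -0.0, 0.0]
contact_force: [-0.0, 1.0, -1.4]
opening: 0.203
finger_force: 39.9
```

```bash
python3 -c "
from pure import *
pure(.012,.2)
d=snap('scene');cv2.imwrite('pics/eye.png',cv2.resize(d['pixels'][185:245,245:335,::-1],None,fx=8,fy=8,interpolation=cv2.INTER_CUBIC))
print(r.get_state()['contact_force'])"
```

```text
clk 47.5 cur [0.5529 0.2276 0.0295] 95.4 q7 -0.96 dp [29.1  0.9 -0.5] tw [-0.     0.    -0.005] open 0.203 ff 39.9
top [(88, -2.9, 1.0, 5.4, 47.5), (79, -3.2, 0.8, 4.8, 48.9), (78, -3.5, 0.4, 4.7, 48.6), (87, -3.6, 0.0, 4.5, 48.5)]
scene [(59, -6.9, 0.2, 4.3, 47.4), (52, -6.8, -0.1, 4.9, 47.6), (54, -6.4, 0.1, 6.6, 47.6), (50, -5.9, 0.1, 5.5, 47.4)]
[ 0.72504341 -0.52655101 -1.8232109 ]
```

View pics/eye.png

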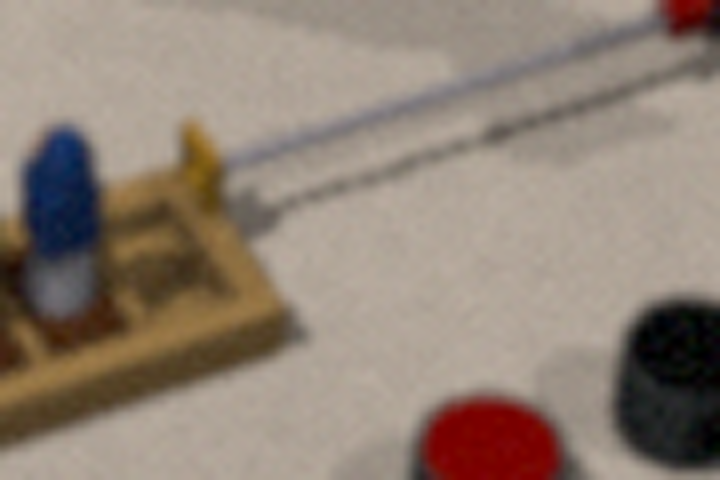

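Emit:
step_arm(
  motion=[
    {"dp": [0, 0, -1], "twist": [0, 0, 0], "hand": -1},
    {"dp": [-3, 0, -1], "twist": [0, 0, 0], "hand": -1},
    {"dp": [-6, 0, -1], "twist": [0, 0, 0], "hand": -1},
    {"dp": [-8, 0, -1], "twist": [0, 0, 0], "hand": -1},
    {"dp": [-8, 0, -1], "twist": [0, 0, 0], "hand": -1},
  ],
)

```text
clock: 48.42
tool_pos: [0.5537, 0.2193, 0.0305]
eef_rot: [0.673, 0.74, -0.0, 0.0]
contact_force: [0.3, 0.4, -1.8]
opening: 0.2
finger_force: 39.9
```

Emit:
step_arm(
  motion=[
    {"dp": [-3, 0, 0], "twist": [0, 0, 0], "hand": -1},
    {"dp": [-6, 0, 0], "twist": [0, 0, 0], "hand": -1},
    {"dp": [-8, 0, 0], "twist": [0, 0, 0], "hand": -1},
    {"dp": [-8, 0, 0], "twist": [0, 0, 0], "hand": -1},
  ],
)

```text
clock: 48.92
tool_pos: [0.5545, 0.2114, 0.0305]
eef_rot: [0.673, 0.74, -0.0, 0.0]
contact_force: [0.4, 0.1, -2.0]
opening: 0.2
finger_force: 39.9
```

Emit:
step_arm(
  motion=[
    {"dp": [-12, 0, 0], "twist": [0, 0, 0], "hand": -1},
    {"dp": [-26, 0.2, 0], "twist": [0, 0, 0], "hand": -1},
    {"dp": [-42, 0.3, 0], "twist": [0, 0, 0], "hand": -1},
    {"dp": [-55, 0.4, 0], "twist": [0, 0, 0], "hand": -1},
    {"dp": [-60, 0.4, 0], "twist": [0, 0, 0], "hand": -1},
  ],
)

```text
clock: 49.55
tool_pos: [0.5608, 0.1502, 0.0305]
eef_rot: [0.673, 0.739, -0.0, 0.0]
contact_force: [0.7, -0.1, -2.3]
opening: 0.2
finger_force: 39.9
```

```bash
python3 -c "
from pure import *
pure(.012,.15)
pure(-.07,-.01)
print(r.get_state()['contact_force'])"
```

```text
clk 49.5 cur [0.5608 0.1502 0.0305] 95.3 q7 -0.88 dp [106.9   0.3   0.4] tw [-0.     0.001 -0.006] open 0.2 ff 39.9
top [(64, -3.4, 0.1, 4.8, 49.2), (57, -3.5, 0.2, 4.6, 48.8), (60, -3.0, 0.5, 4.8, 49.3), (20, -0.4, 1.8, 4.1, 50.0)]
scene [(43, -7.3, 0.8, 7.1, 49.4), (37, -4.3, 1.2, 4.8, 49.3), (40, -6.6, 0.4, 4.4, 48.3), (38, -5.2, 0.3, 4.6, 48.5)]
clk 49.8 cur [0.5605 0.1528 0.0307] 95.5 q7 -0.88 dp [104.2   0.5   0.7] tw [ 0.    -0.001 -0.004] open 0.199 ff 39.9
top [(29, -2.3, 0.9, 5.0, 48.8), (23, -1.2, 1.8, 5.5, 49.4), (28, -2.9, 0.5, 4.1, 49.0), (29, -1.7, 1.5, 5.5, 47.9)]
scene [(16, -3.9, 0.1, 5.6, 47.3), (18, -5.5, 0.3, 5.0, 46.9), (18, -5.3, 1.6, 5.3, 48.1)]
[-0.167592   -0.37665866 -1.43854656]
```

Emit:
step_arm(
  motion=[
    {"dp": [-15, 0, 0], "twist": [0, 0, 0.001], "hand": -1},
    {"dp": [-32, 0.2, 0], "twist": [0, 0, 0.002], "hand": -1},
    {"dp": [-50, 0.3, 0], "twist": [0, 0, 0.002], "hand": -1},
    {"dp": [-65, 0.4, 0], "twist": [0, 0, 0.002], "hand": -1},
    {"dp": [-65, 0.4, 0], "twist": [0, 0, 0.002], "hand": -1},
  ],
)

```text
clock: 50.58
tool_pos: [0.5673, 0.0848, 0.0304]
eef_rot: [0.675, 0.738, -0.001, 0.0]
contact_force: [0.3, 0.9, -2.5]
opening: 0.199
finger_force: 39.9
```

Emit:
step_arm(
  motion=[
    {"dp": [-15, 0, 0], "twist": [0, 0, 0], "hand": -1},
    {"dp": [-30, 0, 0], "twist": [0, 0, 0], "hand": -1},
    {"dp": [-42, 0, 0], "twist": [0, 0, 0], "hand": -1},
    {"dp": [-50, 0, 0], "twist": [0, 0, 0], "hand": -1},
    {"dp": [-50, 0, 0], "twist": [0, 0, 0], "hand": -1},
  ],
)

```text
clock: 51.2
tool_pos: [0.5717, 0.0367, 0.0305]
eef_rot: [0.674, 0.739, -0.0, 0.0]
contact_force: [0.7, 0.5, -2.1]
opening: 0.202
finger_force: 39.9
```

```bash
python3 -c "
from pure import *
pure(-.2,-.01)
pure(-.23,-.212)
print(r.get_state()['contact_force'])"
```

```text
clk 51.2 cur [0.5717 0.0367 0.0305] 95.3 q7 -0.72 dp [220.9  -0.4   0.4] tw [-0.     0.    -0.008] open 0.202 ff 39.9
top [(65, -3.6, 0.4, 15.0, 49.2), (90, -4.0, 0.5, 15.6, 49.1), (83, -3.6, 0.3, 15.5, 49.0), (41, -3.9, -0.0, 3.6, 48.9)]
scene [(6, -4.0, 1.4, 3.4, 47.6), (17, -6.8, 1.1, 4.8, 49.3), (16, -4.3, 2.0, 19.8, 50.0), (51, -6.6, 0.3, 4.5, 49.0)]
clk 51.4 cur [0.5717 0.0386 0.0306] 95.4 q7 -0.72 dp [219.   -0.    0.8] tw [ 0.    -0.001 -0.005] open 0.196 ff 39.9
top []
scene [(21, -14.8, 6.0, 15.7, 47.6)]
[ 0.00850834 -0.17919599 -1.42249231]
```

Emit:
step_arm(
  motion=[
    {"dp": [-4, 0, 0], "twist": [0, 0, 0], "hand": -1},
    {"dp": [-8, 0, 0], "twist": [0, 0, 0], "hand": -1},
    {"dp": [-12, 0, 0], "twist": [0, 0, 0], "hand": -1},
    {"dp": [-16, 0, 0], "twist": [0, 0, 0], "hand": -1},
    {"dp": [-16, 0, 0], "twist": [0, 0, 0], "hand": -1},
  ],
)

```text
clock: 52.22
tool_pos: [0.5732, 0.021, 0.0305]
eef_rot: [0.674, 0.739, -0.0, 0.0]
contact_force: [-0.3, -0.3, -1.2]
opening: 0.204
finger_force: 39.9
```

Emit:
step_arm(
  motion=[
    {"dp": [-4, 0, 0], "twist": [0, 0, 0], "hand": -1},
    {"dp": [-8, 0, 0], "twist": [0, 0, 0], "hand": -1},
    {"dp": [-12, 0, 0], "twist": [0, 0, 0], "hand": -1},
    {"dp": [-16, 0, 0], "twist": [0, 0, 0], "hand": -1},
    {"dp": [-16, 0, 0], "twist": [0, 0, 0], "hand": -1},
  ],
)

```text
clock: 52.85
tool_pos: [0.5747, 0.0051, 0.0305]
eef_rot: [0.674, 0.739, -0.0, 0.0]
contact_force: [-0.3, -0.4, -2.2]
opening: 0.202
finger_force: 39.9
```

```bash
python3 -c "
from pure import *
pure(-.24,-.212)
d=snap('top');P=d['P'];H=d['hsv'];q=P[...,:2]-eye;s=q@uy;t=q@ux
m=(H[...,1]>120)&((H[...,0]<8)|(H[...,0]>172))&(abs(t)<.03)&(s>0)&(s<.12)
print('red s range',m.sum(),np.percentile(s[m],[0,3,97]) if m.any() else 0)
print(r.get_state()['contact_force'])"
```

```text
clk 52.9 cur [0.5747 0.0051 0.0305] 95.3 q7 -0.67 dp [252.6  -0.4   0.4] tw [-0.     0.    -0.007] open 0.202 ff 39.9
top [(2, -1.5, -0.2, 1.2, 48.1), (8, -2.0, 0.3, 2.1, 46.9)]
scene [(7, -1.7, -0.7, 7.2, 49.2), (22, -14.3, 0.0, 16.1, 50.0)]
red s range 0 0
[-0.4281836   0.41184571 -1.24860472]
```

Emit:
step_arm(
  motion=[
    {"dp": [-2, 0, 0], "twist": [0, 0, 0], "hand": -1},
    {"dp": [-4, 0, 0], "twist": [0, 0, 0], "hand": -1},
    {"dp": [-6, 0, 0], "twist": [0, 0, 0], "hand": -1},
    {"dp": [-6, 0, 0], "twist": [0, 0, 0], "hand": -1},
  ],
)

```text
clock: 53.6
tool_pos: [0.5753, -0.0006, 0.0305]
eef_rot: [0.674, 0.739, -0.0, 0.0]
contact_force: [0.4, 0.2, -1.4]
opening: 0.199
finger_force: 39.9
```

Emit:
step_arm(
  motion=[
    {"dp": [-1, 0, 0], "twist": [0, 0, 0], "hand": -1},
    {"dp": [-2, 0, 0], "twist": [0, 0, 0], "hand": -1},
    {"dp": [-3, 0, 0], "twist": [0, 0, 0], "hand": -1},
    {"dp": [-3, 0, 0], "twist": [0, 0, 0], "hand": -1},
  ],
)

```text
clock: 54.1
tool_pos: [0.5755, -0.0033, 0.0306]
eef_rot: [0.674, 0.739, -0.0, 0.0]
contact_force: [-0.2, 0.0, -1.6]
opening: 0.196
finger_force: 39.9
```

Emit:
step_arm(
  motion=[
    {"dp": [-1, 0, 0], "twist": [0, 0, 0], "hand": -1},
    {"dp": [-2, 0, 0], "twist": [0, 0, 0], "hand": -1},
    {"dp": [-2, 0, 0], "twist": [0, 0, 0], "hand": -1},
  ],
)

```text
clock: 54.48
tool_pos: [0.5757, -0.0047, 0.0306]
eef_rot: [0.673, 0.739, 0.0, -0.0]
contact_force: [-0.1, 1.4, -0.9]
opening: 0.202
finger_force: 39.9
```

Emit:
step_arm(
  motion=[
    {"dp": [-1, 0, 0], "twist": [0, 0, 0], "hand": -1},
    {"dp": [-2, 0, 0], "twist": [0, 0, 0], "hand": -1},
    {"dp": [-2, 0, 0], "twist": [0, 0, 0], "hand": -1},
  ],
)

```text
clock: 54.85
tool_pos: [0.5757, -0.0047, 0.0307]
eef_rot: [0.673, 0.74, 0.001, -0.001]
contact_force: [-1.3, 5.6, -1.2]
opening: 0.204
finger_force: 39.9
```

Emit:
step_arm(
  motion=[
    {"dp": [0, 0, 1], "twist": [0, 0, 0], "hand": -1},
    {"dp": [0, 0, 2], "twist": [0, 0, 0], "hand": -1},
    {"dp": [0, 0, 2], "twist": [0, 0, 0], "hand": -1},
  ],
)

```text
clock: 55.22
tool_pos: [0.5762, -0.0047, 0.0289]
eef_rot: [0.673, 0.74, 0.002, -0.001]
contact_force: [-0.4, 5.8, -0.6]
opening: 0.197
finger_force: 39.9
```

Emit:
step_arm(
  motion=[
    {"dp": [0, 0, 0], "twist": [0, 0, 0], "hand": -0.4},
    {"dp": [0, 0, 0], "twist": [0, 0, 0], "hand": -0.2},
    {"dp": [0, 0, 0], "twist": [0, 0, 0], "hand": 0.2},
    {"dp": [0, 0, 0], "twist": [0, 0, 0], "hand": 0.6},
    {"dp": [0, 0, 0], "twist": [0, 0, 0], "hand": 0.6},
  ],
)

```text
clock: 55.85
tool_pos: [0.5759, -0.0073, 0.0286]
eef_rot: [0.674, 0.739, -0.0, 0.0]
contact_force: [0.6, 1.0, -0.6]
opening: 0.715
finger_force: 0.0
```

Emit:
step_arm(
  motion=[
    {"dp": [0, 0, -20], "twist": [0, 0, 0], "hand": 0.6},
    {"dp": [0, 0, -60], "twist": [0, 0, 0], "hand": 0.6},
    {"dp": [10, 0, -110], "twist": [0, 0, 0], "hand": 0.6},
    {"dp": [60, -20, -150], "twist": [0, 0, 0], "hand": 0.6},
    {"dp": [110, -60, -160], "twist": [0, 0, 0], "hand": 0.6},
  ],
)

```text
clock: 56.48
tool_pos: [0.512, 0.0943, 0.1898]
eef_rot: [0.674, 0.738, 0.003, 0.001]
contact_force: [-0.4, 1.4, -0.6]
opening: 0.794
finger_force: 0.0
```

Emit:
step_arm(
  motion=[
    {"dp": [40, -40, 0], "twist": [0, 0, 0], "hand": 0.6},
    {"dp": [80, -80, 0], "twist": [0, 0, 0], "hand": 0.6},
    {"dp": [110, -110, 0], "twist": [0, 0, 0], "hand": 0.6},
    {"dp": [110, -110, 0], "twist": [0, 0, 0], "hand": 0.6},
  ],
)

```text
clock: 56.98
tool_pos: [0.388, 0.1939, 0.1879]
eef_rot: [0.671, 0.742, 0.0, -0.0]
contact_force: [0.4, -0.0, 0.2]
opening: 0.801
finger_force: 0.0
```

```bash
python3 -c "
from pure import *
d=snap('top');P=d['P'];H=d['hsv'];q=P[...,:2]-eye;s=q@uy;t=q@ux
m=(H[...,1]>120)&((H[...,0]<8)|(H[...,0]>172))&(abs(t)<.03)&(s>-.01)&(s<.12)
print('red s',m.sum(),np.percentile(s[m],[1,99]) if m.any() else 0,'z',np.median(P[m][:,2]))
pure(-.24,-.212)
a=cv2.resize(d['pixels'][135:245,225:345,::-1],None,fx=4,fy=4,interpolation=cv2.INTER_CUBIC)
e=snap('scene');b=cv2.resize(e['pixels'][180:260,195:300,::-1],None,fx=3,fy=5.5,interpolation=cv2.INTER_CUBIC)
b=cv2.resize(e['pixels'][170:280,180:260+20,::-1],None,fx=3.2,fy=4,interpolation=cv2.INTER_CUBIC)
cv2.imwrite('pics/fin.png',np.hstack([a,b]))"
```

```text
red s 130 [0.00986241 0.07324649] z 0.05051273507404275
clk 57.0 cur [0.3898 0.1924 0.1877] 95.5 q7 -1.06 dp [ 48.5 166.7 157.7] tw [ 0.     0.    -0.003] open 0.8 ff 0.0
top [(10, -2.7, 0.1, 3.3, 51.8), (12, -2.5, 0.9, 4.1, 51.6), (10, -1.8, 1.1, 4.5, 51.5)]
scene [(8, -2.9, -0.6, 2.4, 51.2), (11, -4.9, -0.9, 3.9, 51.5), (24, -16.3, 1.6, 15.4, 52.0)]
```

View pics/fin.png

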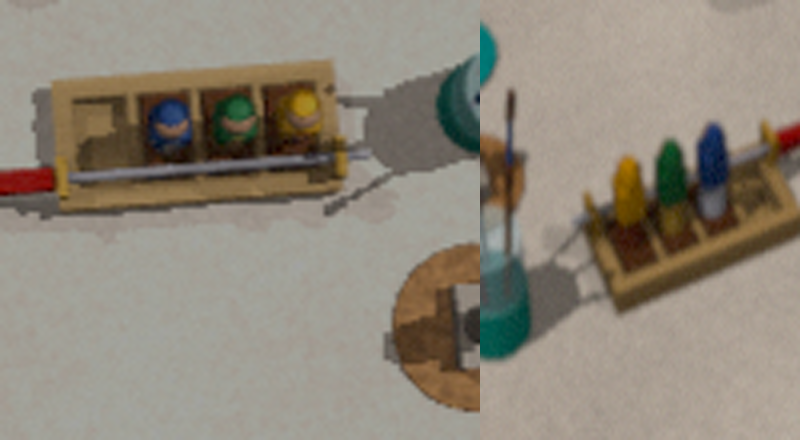

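The picture shows the rod through both eyelets with its red handle against the left plate (fin px ~55,180). The three figures are down in their slots and the blank stands on the cork.

```bash
python3 -c "
from plant import r
print(r.finish_job())"
```

```text
the job is handed in; nothing more can be done
None
```

The job is done and handed in at about 57 s: the grey statuette stands on the cork mat, the ochre, green and blue figures are down in slots 3, 2 and 1, and the keeper rod runs through both eyelets with its handle against the first one; the ochre figure slipped from the grip once, stayed upright, and was picked up again.

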